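# Load and index lock cylinders on the hold-down boards

## Robot

A 6-joint arm with a two-finger parallel gripper is mounted at the origin on the work surface. World frame = base frame: x ahead of the robot, y to its left, z up, the work surface at z = 0. Lengths are in mm, angles in rad, forces in N, time in s.
With the tool pointing down it reaches from about 375 to 975 mm from the base axis. Payload 3.8 kg.
Tool frame: the origin (TCP) lies between the finger pads; the fingertips stand 14 mm ahead of it and the grasp point (between the pads) lies 5 mm behind it; z points along the fingers, y is the line along which they close (so a half turn about z gives the same grasp; the last joint's range is limited). The gripper opens to 88 mm and grips with 3 to 60 N. Pads are 18 mm wide; open, the fingers measure 123 mm over their backs; the gripper's body (75 mm by 187 mm) begins 45 mm behind the grasp point.
Start: joints at [1.071, 0.264, 1.604, -0, 1.274, -0.037], TCP at [301.354, 603.99, 229.806] pointing down, gripper open.
Joint ranges: [-2.63, 2.63], [-0.94, 2.18], [0.31, 2.57], [-1.31, 4.45], [0, 2.66], [-2.55, 2.55]. Speed limits (rad/s): [2.57, 2.57, 3.14, 3.14, 3.14, 3.14].

## Interface

Orientations are given as a rotation vector (axis times angle).
In Python, from bench import arm gives the robot as it stands.
- The arm moves only by the tool step_arm, never from a script. Its argument "deltas" is a list of rows, each a list of 7 numbers: the opening, from 0 (shut) to 1 (fully open), then the shift along the world's x, y, z normalised to -1 to 1, where 1 is 0.15 m, then the turn, a rotation vector about the world's x, y, z normalised to -1 to 1, where 1 is 45 degrees. A call has 1 to 5 rows; each row shifts and turns the commanded pose from where the row before left it; what a row does not reach is not made up. A row lasts 1/10 s, in which the tool goes at most 50 mm and 8.59 degrees, less where a joint would pass 70% of its speed; a pose out of reach is approached as far as the arm can. A call with a number of a shift or a turn outside -1 to 1 is refused whole. A call with a gripper value outside its range is refused whole. The fingers move at their own pace and stop on an object; "newtons" is the grip in N (left out, the last holds). Time passes only in rows, so rows that do not move let the fingers close. It gives the time, the measured TCP pose, the force, the opening and the grip force at its end, in the units of the state.
- arm.sense(): the state, without advancing time (a new reading comes with each control period).
- arm.get_image(name): name is "side" or "top"; returns the picture (420x560x3 uint8, red, green, blue); there is no depth.
- arm.get_calibration(name): a dict with "vertical_fov" (degrees; the focal length in pixels is half the picture's height over the tangent of half this angle, whatever the lens; pixels are square), "cx", "cy" (the principal point, pixels), "view" (4x4, takes a point from world to camera coordinates). Camera axes: x right, y down, z forward; pixel columns grow to the right and rows downward; lengths in mm; the calibration is good to about 2 mm. A picture is of the moment at which its call begins. get_calibration takes no time and is no camera call.
- arm.sign_off(): hands the job in; it is judged then, once.
The state is a dict: "t": time; "joints": joint angles; "qd": joint speeds; "effort": joint torques, N m; "ee_pos": TCP position; "orientation": TCP orientation; "force": force on the tool from outside, world axes, zero at the start; "torque": the same for the moment, N m; "opening": finger opening in mm; "grip_force": force on a finger pad.
Only numpy, scipy, OpenCV 4.12 (cv2) and the standard library are available. Lean on these libraries where they do the work, as an engineer would, in place of code of your own. Each camera call takes 0.05 s, during which the arm holds its last target. There are 200 camera calls.

## Task

Get the lock cylinders ready for marking: put the file that was left on the square-seat board away flat in the grey tool tray, then stand every tall cylinder (square collar) centred on a square seat and every short cylinder (round collar) centred on a round seat, one to a seat, each turned so that its steel cam points straight at the black mark of its seat. Only when all of them stand right and the file is in the tray, throw the black hold-down lever fully over to on, away from the robot; leave everything else on the bench alone.

Things in the scene. Friction and masses are not known exactly. Their poses are not given: they have to be found in the camera images.
- tall0: tall lock cylinder, absent in some starts, standing on its face, 0.35 kg: foot a brass collar 54 x 54 mm square, 10 mm high; round brass barrel 34 mm in diameter up to 76 mm; on top (76 to 84 mm) a flat steel cam 14 mm wide sticking out to one side, to 48 mm from the axis. Origin: centre of the underside; z up the barrel, x along the cam
- tall1: tall lock cylinder, absent in some starts, standing on its face, 0.35 kg: foot a brass collar 54 x 54 mm square, 10 mm high; round brass barrel 34 mm in diameter up to 76 mm; on top (76 to 84 mm) a flat steel cam 14 mm wide sticking out to one side, to 48 mm from the axis. Origin: centre of the underside; z up the barrel, x along the cam
- tall2: tall lock cylinder, absent in some starts, standing on its face, 0.35 kg: foot a brass collar 54 x 54 mm square, 10 mm high; round brass barrel 34 mm in diameter up to 76 mm; on top (76 to 84 mm) a flat steel cam 14 mm wide sticking out to one side, to 48 mm from the axis. Origin: centre of the underside; z up the barrel, x along the cam
- short0: short lock cylinder, absent in some starts, standing on its face, 0.25 kg: foot a round brass collar 54 mm in diameter, 10 mm high; round brass barrel 34 mm in diameter up to 52 mm; on top (52 to 60 mm) a flat steel cam 16 to 22 mm wide sticking out to one side, to 42 mm from the axis. Origin: centre of the underside; z up the barrel, x along the cam
- short1: short lock cylinder, absent in some starts, standing on its face, 0.25 kg: foot a round brass collar 54 mm in diameter, 10 mm high; round brass barrel 34 mm in diameter up to 52 mm; on top (52 to 60 mm) a flat steel cam 16 to 22 mm wide sticking out to one side, to 42 mm from the axis. Origin: centre of the underside; z up the barrel, x along the cam
- short2: short lock cylinder, absent in some starts, standing on its face, 0.25 kg: foot a round brass collar 54 mm in diameter, 10 mm high; round brass barrel 34 mm in diameter up to 52 mm; on top (52 to 60 mm) a flat steel cam 16 to 22 mm wide sticking out to one side, to 42 mm from the axis. Origin: centre of the underside; z up the barrel, x along the cam
- square_board_front (a point): middle of the marked edge of the square board, on its top face (3 mm above the bench). The board: fixed aluminium hold-down board, 130 x 280 x 3 mm, with three square seats in a row along its y axis, 90 mm apart. Axes are the board's; x points out over the marked edge. The seats lie 75 mm back from that edge
- square_seat0: seat on the square board: a dark 62 x 62 mm square pad, flush with the top of the aluminium board (no recess or rim); origin at its centre on the board's top face, 3 mm above the bench; its x axis points at the seat's mark, a black line 26 x 8 mm that starts 33 mm from the centre
- square_seat1: seat on the square board: a dark 62 x 62 mm square pad, flush with the top of the aluminium board (no recess or rim); origin at its centre on the board's top face, 3 mm above the bench; its x axis points at the seat's mark, a black line 26 x 8 mm that starts 33 mm from the centre
- square_seat2: seat on the square board: a dark 62 x 62 mm square pad, flush with the top of the aluminium board (no recess or rim); origin at its centre on the board's top face, 3 mm above the bench; its x axis points at the seat's mark, a black line 26 x 8 mm that starts 33 mm from the centre
- round_board_front (a point): middle of the marked edge of the round board, on its top face (3 mm above the bench). The board: fixed aluminium hold-down board, 130 x 280 x 3 mm, with three round seats in a row along its y axis, 90 mm apart. Axes are the board's; x points out over the marked edge. The seats lie 75 mm back from that edge
- round_seat0: seat on the round board: a dark round pad of 64 mm diameter, flush with the top of the aluminium board (no recess or rim); origin at its centre on the board's top face, 3 mm above the bench; its x axis points at the seat's mark, a black line 26 x 8 mm that starts 33 mm from the centre
- round_seat1: seat on the round board: a dark round pad of 64 mm diameter, flush with the top of the aluminium board (no recess or rim); origin at its centre on the board's top face, 3 mm above the bench; its x axis points at the seat's mark, a black line 26 x 8 mm that starts 33 mm from the centre
- round_seat2: seat on the round board: a dark round pad of 64 mm diameter, flush with the top of the aluminium board (no recess or rim); origin at its centre on the board's top face, 3 mm above the bench; its x axis points at the seat's mark, a black line 26 x 8 mm that starts 33 mm from the centre
- file: flat hand file, 190 mm long, 0.12 kg, on the square board at the start: wooden handle 24 mm wide, 20 mm high; dark steel blade 18 mm wide, 7 mm thick. Origin on the underside, about under the centre of mass; x along the blade: handle from x = -70 to +20 mm, blade from +20 to +120 mm
- tool_tray: fixed grey open tray at one side of the boards, outer size 240 (x) x 120 (y) x 25 mm high, walls and floor 5 mm; origin at the centre of its underside, on the bench
- hold_lever (a joint): angle of the black hold-down lever: about 0 is off (leaning towards the robot), 1.0 rad is fully on (leaning away from the robot); it swings about its base's y axis, stays where it is left, and a light push on its upper part moves it
- hold_lever_tip (a point): top end of the hold-down lever; the lever is an 80 mm bar, swung in the vertical plane of this point's x axis (whose horizontal part points the way it is thrown to turn on), on a grey block fixed to the bench
- padlock: steel padlock, 26 x 50 x 68 mm, standing; a bystander; leave alone. Origin at the centre of its underside
- pin_jar: small clear jar, 40 mm diameter, 45 mm high; a bystander among the cylinders; leave alone. Origin at the centre of its underside
- oil_can: white oil bottle, 56 mm diameter, 130 mm high; a bystander; leave alone. Origin at the centre of its underside
- wrench: steel wrench lying at the back; a bystander; leave alone. Origin at the centre of its underside
- pin_cup: aluminium cup, 80 mm diameter, 50 mm high; a bystander; leave alone. Origin at the centre of its underside
- door_knob: steel door knob on a round rose, 64 mm diameter, 60 mm high; a bystander; leave alone. Origin at the centre of its underside
Things that resemble listed ones, but are neither listed nor needed, are in the scene too. Leave any purple look-alike of the tall0 alone.

How it is judged (in metres and radians):
On the way, in this order (a step that is already met when the one before it is completed fails the run):
1. the file lies in the tool tray and every cylinder stands on a seat of its own kind, its cam at the mark (x of file in the frame of tool_tray between -0.1 and 0.1 m and y of file in the frame of tool_tray between -0.055 and 0.055 m and z of file in the frame of tool_tray between 0 and 0.012 m and angle between the z axis of file and the z axis of tool_tray, either way round below 0.12 rad and ((horizontal distance between tall0 and square_seat0 below 0.01 m and angle between the x axis of tall0 and the x axis of square_seat0, either way round below 0.17 rad and x of square_board_front in the frame of tall0 above 0.02 m and z of tall0 in the frame of square_seat0 between -0.0025 and 0.006 m and angle between tall0's own z axis and vertical below 0.08 rad) or (horizontal distance between tall0 and square_seat1 below 0.01 m and angle between the x axis of tall0 and the x axis of square_seat1, either way round below 0.17 rad and x of square_board_front in the frame of tall0 above 0.02 m and z of tall0 in the frame of square_seat1 between -0.0025 and 0.006 m and angle between tall0's own z axis and vertical below 0.08 rad) or (horizontal distance between tall0 and square_seat2 below 0.01 m and angle between the x axis of tall0 and the x axis of square_seat2, either way round below 0.17 rad and x of square_board_front in the frame of tall0 above 0.02 m and z of tall0 in the frame of square_seat2 between -0.0025 and 0.006 m and angle between tall0's own z axis and vertical below 0.08 rad)) and ((horizontal distance between tall1 and square_seat0 below 0.01 m and angle between the x axis of tall1 and the x axis of square_seat0, either way round below 0.17 rad and x of square_board_front in the frame of tall1 above 0.02 m and z of tall1 in the frame of square_seat0 between -0.0025 and 0.006 m and angle between tall1's own z axis and vertical below 0.08 rad) or (horizontal distance between tall1 and square_seat1 below 0.01 m and angle between the x axis of tall1 and the x axis of square_seat1, either way round below 0.17 rad and x of square_board_front in the frame of tall1 above 0.02 m and z of tall1 in the frame of square_seat1 between -0.0025 and 0.006 m and angle between tall1's own z axis and vertical below 0.08 rad) or (horizontal distance between tall1 and square_seat2 below 0.01 m and angle between the x axis of tall1 and the x axis of square_seat2, either way round below 0.17 rad and x of square_board_front in the frame of tall1 above 0.02 m and z of tall1 in the frame of square_seat2 between -0.0025 and 0.006 m and angle between tall1's own z axis and vertical below 0.08 rad)) and ((horizontal distance between tall2 and square_seat0 below 0.01 m and angle between the x axis of tall2 and the x axis of square_seat0, either way round below 0.17 rad and x of square_board_front in the frame of tall2 above 0.02 m and z of tall2 in the frame of square_seat0 between -0.0025 and 0.006 m and angle between tall2's own z axis and vertical below 0.08 rad) or (horizontal distance between tall2 and square_seat1 below 0.01 m and angle between the x axis of tall2 and the x axis of square_seat1, either way round below 0.17 rad and x of square_board_front in the frame of tall2 above 0.02 m and z of tall2 in the frame of square_seat1 between -0.0025 and 0.006 m and angle between tall2's own z axis and vertical below 0.08 rad) or (horizontal distance between tall2 and square_seat2 below 0.01 m and angle between the x axis of tall2 and the x axis of square_seat2, either way round below 0.17 rad and x of square_board_front in the frame of tall2 above 0.02 m and z of tall2 in the frame of square_seat2 between -0.0025 and 0.006 m and angle between tall2's own z axis and vertical below 0.08 rad)) and ((horizontal distance between short0 and round_seat0 below 0.01 m and angle between the x axis of short0 and the x axis of round_seat0, either way round below 0.17 rad and x of round_board_front in the frame of short0 above 0.02 m and z of short0 in the frame of round_seat0 between -0.0025 and 0.006 m and angle between short0's own z axis and vertical below 0.08 rad) or (horizontal distance between short0 and round_seat1 below 0.01 m and angle between the x axis of short0 and the x axis of round_seat1, either way round below 0.17 rad and x of round_board_front in the frame of short0 above 0.02 m and z of short0 in the frame of round_seat1 between -0.0025 and 0.006 m and angle between short0's own z axis and vertical below 0.08 rad) or (horizontal distance between short0 and round_seat2 below 0.01 m and angle between the x axis of short0 and the x axis of round_seat2, either way round below 0.17 rad and x of round_board_front in the frame of short0 above 0.02 m and z of short0 in the frame of round_seat2 between -0.0025 and 0.006 m and angle between short0's own z axis and vertical below 0.08 rad)) and ((horizontal distance between short1 and round_seat0 below 0.01 m and angle between the x axis of short1 and the x axis of round_seat0, either way round below 0.17 rad and x of round_board_front in the frame of short1 above 0.02 m and z of short1 in the frame of round_seat0 between -0.0025 and 0.006 m and angle between short1's own z axis and vertical below 0.08 rad) or (horizontal distance between short1 and round_seat1 below 0.01 m and angle between the x axis of short1 and the x axis of round_seat1, either way round below 0.17 rad and x of round_board_front in the frame of short1 above 0.02 m and z of short1 in the frame of round_seat1 between -0.0025 and 0.006 m and angle between short1's own z axis and vertical below 0.08 rad) or (horizontal distance between short1 and round_seat2 below 0.01 m and angle between the x axis of short1 and the x axis of round_seat2, either way round below 0.17 rad and x of round_board_front in the frame of short1 above 0.02 m and z of short1 in the frame of round_seat2 between -0.0025 and 0.006 m and angle between short1's own z axis and vertical below 0.08 rad)) and ((horizontal distance between short2 and round_seat0 below 0.01 m and angle between the x axis of short2 and the x axis of round_seat0, either way round below 0.17 rad and x of round_board_front in the frame of short2 above 0.02 m and z of short2 in the frame of round_seat0 between -0.0025 and 0.006 m and angle between short2's own z axis and vertical below 0.08 rad) or (horizontal distance between short2 and round_seat1 below 0.01 m and angle between the x axis of short2 and the x axis of round_seat1, either way round below 0.17 rad and x of round_board_front in the frame of short2 above 0.02 m and z of short2 in the frame of round_seat1 between -0.0025 and 0.006 m and angle between short2's own z axis and vertical below 0.08 rad) or (horizontal distance between short2 and round_seat2 below 0.01 m and angle between the x axis of short2 and the x axis of round_seat2, either way round below 0.17 rad and x of round_board_front in the frame of short2 above 0.02 m and z of short2 in the frame of round_seat2 between -0.0025 and 0.006 m and angle between short2's own z axis and vertical below 0.08 rad))), for 0.2 s.
2. the hold-down lever is thrown to on (value of joint hold_lever above 0.85 rad), for 0.2 s.
At the end, for the whole second after the job is handed in: Every cylinder stands upright on a seat of its own outline, within 10 mm of its centre and its cam within 0.17 rad of the direction of the mark; the file lies flat on the tray floor (within 0.12 rad); the lever reads over 0.85 rad; all at rest (all of step 1 and linear speed of each of tall0, tall1, tall2, short0, short1, short2, file below 0.02 m/s and value of joint hold_lever above 0.85 rad); the robot touches nothing.
It fails at once if a bystander (padlock, jar, oil bottle, wrench, cup, door knob) is pushed more than 60 mm from its place or tipped over (distance of any of padlock, pin_jar, oil_can, wrench, pin_cup, door_knob from where it was at the start of the episode above 0.06 m or angle between any of padlock, pin_jar, oil_can, pin_cup, door_knob's own z axis and vertical above 0.8 rad).
Of tall0, tall1, tall2, short0, short1, short2 only 4 to 6 are there at a start; the rules pass over those that are not, and their reading is None.
At some moment in a run one of tall0, tall1, tall2, short0, short1, short2 may be knocked a few centimetres aside while the robot is not near it.
It also fails if it takes over 210 s, if anything falls off the work surface, if the arm or the gripper's body presses on something with over 40 N, if the wrist force passes 120 N, or if a joint passes its speed limit or range.

## Working session

There is one attempt and no reset: what is moved stays moved. The work goes in short steps, Python scripts to look and compute and a tool call to move; the robot and the scene stay as the last step left them, time stands still between calls to the robot, and variables do not carry over. Pictures are saved under pics/ and viewed, at most 14 in all, crops included, and the job is handed in when it is done.

Besides the shell and the picture viewer there is one more tool, called after "Request:" by a JSON object that holds its "api" and its "payload". step_arm: Moves the arm, as the interface text tells. Its arguments: {"type":"object","properties":{"deltas":{"type":"array"},"newtons":{"type":"number"}},"required":["deltas"]}

```bash
mkdir -p pics; ls; python3 - <<'E'
from bench import arm
import cv2
for n in("top","side"):
    im=arm.get_image(n); cv2.imwrite(f"pics/{n}0.png",im[:,:,::-1]); c=arm.get_calibration(n); print(n,c)
print(arm.sense())
E
```

```text
pics
top {'vertical_fov': 53.12212316786599, 'cx': 281.7438772810769, 'cy': 217.3384638937749, 'view': array([[-3.65355727e-03, -9.99958457e-01, -8.35079073e-03,
        -1.16362812e+00],
       [-9.92015302e-01,  4.67703597e-03, -1.26030814e-01,
         6.13007422e+02],
       [ 1.26064635e-01,  7.82365140e-03, -9.91991179e-01,
         1.09090867e+03],
       [ 0.00000000e+00,  0.00000000e+00,  0.00000000e+00,
         1.00000000e+00]])}
side {'vertical_fov': 54.10267517209331, 'cx': 275.308565653298, 'cy': 207.3612784661911, 'view': array([[ 8.43787983e-01, -5.36484733e-01,  1.43517141e-02,
        -5.27175751e+02],
       [-3.51604169e-01, -5.72814110e-01, -7.40444801e-01,
         2.80633714e+02],
       [ 4.05458195e-01,  6.19732302e-01, -6.71963932e-01,
         1.03955527e+03],
       [ 0.00000000e+00,  0.00000000e+00,  0.00000000e+00,
         1.00000000e+00]])}
{'t': 0.1, 'joints': array([ 1.07111688e+00,  2.64664202e-01,  1.60523580e+00,  3.52295937e-05,
        1.27368995e+00, -3.69154256e-02]), 'qd': array([-6.12661754e-05, -2.25258843e-03, -2.91800812e-03, -8.49470552e-04,
        3.76804569e-05, -1.30600791e-03]), 'effort': array([-8.53747179e-05, -5.03618932e+01, -3.58072186e+01,  7.30406935e-02,
        2.33810587e-02, -4.55850534e-05]), 'ee_pos': array([301.02115565, 603.42778999, 228.62257452]), 'orientation': array([-7.20325831e-01, -3.05731837e+00,  3.01054440e-03]), 'force': array([-0.47145606,  0.04466407,  0.31857656]), 'torque': array([ 0.03165879, -0.02254366, -0.00385745]), 'grip_force': 0.0, 'opening': 87.83488169657649}
```

View pics/top0.png

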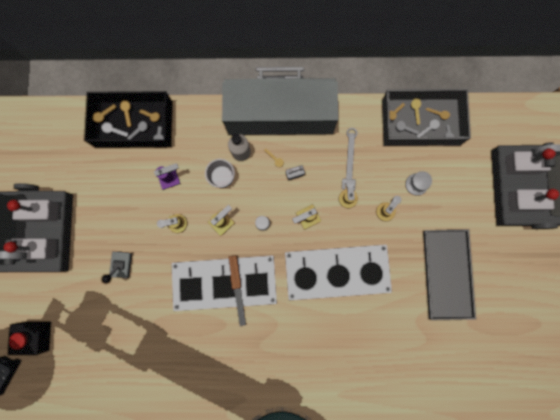

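View pics/side0.png

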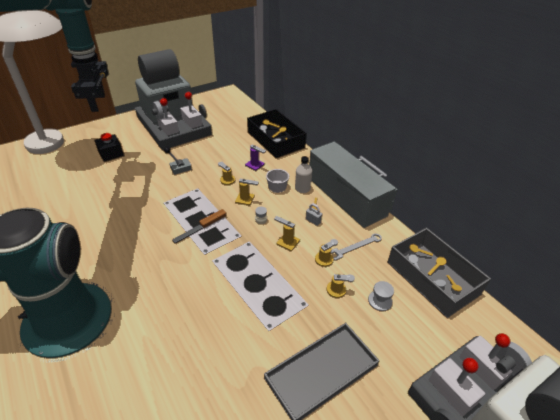

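The top view shows the square board at (224,283), with the file across seats 1 and 2. The round board is at (338,273), the tray at (449,274) and the lever at (118,268). There are 5 cylinders: round ones at (176,223), (348,197) and (387,210), square ones at (222,220) and (306,216). The purple decoy is at (168,177).

```bash
cat > h.py <<'E'
import numpy as np,cv2
from bench import arm
def cal(n):
    c=arm.get_calibration(n); f=210/np.tan(np.radians(c["vertical_fov"])/2)
    V=np.array(c["view"]); return f,c["cx"],c["cy"],V[:3,:3],V[:3,3]
def w(n,u,v,z):
    f,cx,cy,R,t=cal(n); d=R.T@np.array([(u-cx)/f,(v-cy)/f,1]); o=-R.T@t
    return (o+d*(z-o[2])/d[2])[:2]
def px(n,P):
    f,cx,cy,R,t=cal(n); q=R@np.array(P,float)+t; return np.array([f*q[0]/q[2]+cx,f*q[1]/q[2]+cy])
def blobs(m,amin=20,amax=1e9):
    k,l,s,c=cv2.connectedComponentsWithStats(m.astype(np.uint8)); 
    return [(c[i],s[i],l==i) for i in range(1,k) if amin<=s[i,4]<=amax]
def yellow(im):
    h=cv2.cvtColor(im,cv2.COLOR_RGB2HSV); return (h[...,0]>19)&(h[...,0]<32)&(h[...,1]>170)&(h[...,2]>60)
E
python3 - <<'E'
from h import *
im=arm.get_image("top"); s=arm.get_image("side")
cv2.imwrite("pics/c1.png",cv2.resize(im[170:320,140:340],None,fx=4,fy=4,interpolation=cv2.INTER_CUBIC)[:,:,::-1])
cv2.imwrite("pics/c2.png",cv2.resize(im[170:320,285:485],None,fx=4,fy=4,interpolation=cv2.INTER_CUBIC)[:,:,::-1])
for c,st,_ in blobs(yellow(im)): print("yel",c,st,w("top",*c,10))
dark=(im.max(2)<45)
for c,st,_ in blobs(dark,60,2500):print("dark",c,st,w("top",*c,3))
print(px("top",[301,603.4,228.6]),px("side",[301,603.4,228.6]))
E
```

```text
dark [440.37408313 102.27628362] [390  91  78  45 818] [ 947.78790827 -459.26414648]
dark [412.39314516 135.97379032] [383  97  82  48 496] [ 848.52475768 -375.02483517]
dark [277.3161934  127.75211051] [ 225  121  111   23 1303] [875.21676578   8.24473984]
dark [497.24796748 186.73373984] [492 148  12  77 492] [ 700.74939081 -604.79276955]
dark [ 28.89705882 188.60294118] [ 18 186  20   5  68] [702.40511462 707.74477326]
dark [ 66.16493056 232.52083333] [ 61 193  12  78 576] [577.90415924 594.82109142]
dark [  8.87919463 221.10067114] [  0 194  25  56 745] [610.559622   757.13949986]
dark [371.07894737 272.93092105] [362 263  19  20 304] [ 463.72172531 -246.28134673]
dark [338.02622951 275.48196721] [329 266  19  20 305] [ 457.15748612 -156.18698113]
dark [305.19269103 278.        ] [296 268  19  20 301] [450.68156901 -66.70963063]
dark [256.42895442 284.10991957] [247 274  20  21 373] [434.68777612  66.12166296]
dark [222.61329305 286.88217523] [214 277  20  20 331] [427.54622162 158.15711979]
dark [190.44533333 288.872     ] [181 279  20  21 375] [422.49269361 245.7224681 ]
dark [ 31.8173913  337.53043478] [   8  322   43   33 1035] [294.70594553 670.26214622]
dark [  6.96453901 371.01654846] [  0 356  20  39 423] [208.01719515 730.61554578]
dark [279.7133758  415.47133758] [258 412  47   8 157] [94.6248188   3.78228755]
[3.00706405e-01 3.50948619e+02] [ 98.6558038 106.1538082]
```

View pics/c1.png

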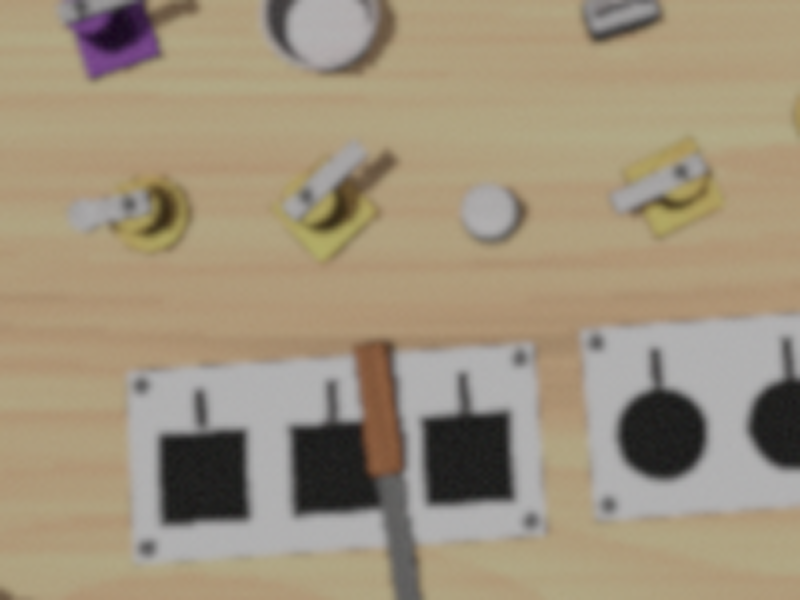

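View pics/c2.png

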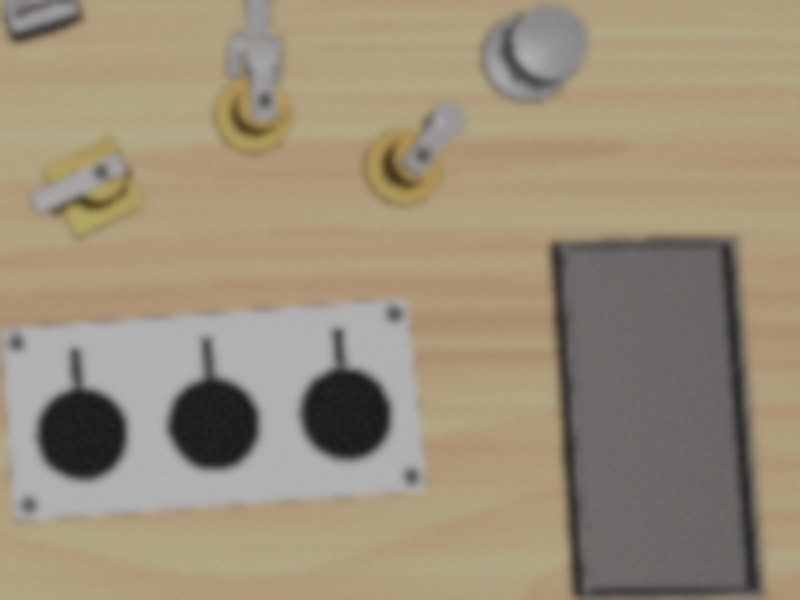

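The crops show every screw dot and cam tip clearly. In c1: A dot (128,203) tip (74,216), B dot (305,196) tip (358,148), C dot (682,171) tip (616,201). In c2: D dot (264,100) with its cam going up over the wrench jaw, E dot (421,155) tip (450,113). The file runs from the handle end (374,342) through the joint (386,473) to the lower right, and all the seat marks point up (+x).

```bash
python3 - <<'E'
from h import *
def f1(p,ox,oy=170): return ox+(p[0]+.5)/4-.5, oy+(p[1]+.5)/4-.5
for n,o,d,t,c,z in [("A",140,(128,203),(74,216),(150,214),60),("B",140,(305,196),(358,148),(327,211),84),("C",140,(682,171),(616,201),(674,187),84),("D",285,(264,100),(262,50),(253,116),60),("E",285,(421,155),(450,113),(403,167),60)]:
    D=w("top",*f1(d,o),z);T=w("top",*f1(t,o),z);C=w("top",*f1(c,o),10 if z==60 else 10)
    v=T-D; print(n,"dot",D.round(1),"collar",C.round(1),"len",np.hypot(*v).round(1),"ang",np.degrees(np.arctan2(v[1],v[0])).round(1))
h=w("top",*f1((374,342),140),20);b=w("top",*f1((386,473),140),15);tip=w("top",242,324,10)
print("file",h,b,tip,np.degrees(np.arctan2(*(tip-h)[::-1])))
print("tray",[w("top",*f1(p,285),25).round(1) for p in[(553,243),(737,238),(760,592),(577,597)]])
im=arm.get_image("top");s=arm.get_image("side")
for c,st,_ in blobs(s.max(2)<45,60,900):print("sd",c.round(1),st,w("side",*c,3).round(1))
a=cv2.resize(im[235:305,85:155],(400,400),interpolation=cv2.INTER_CUBIC)
b=cv2.resize(s[135:185,150:200],(400,400),interpolation=cv2.INTER_CUBIC)
c=cv2.resize(s[200:300,290:390],(400,400),interpolation=cv2.INTER_CUBIC);d=cv2.resize(im[160:230,320:390],(400,400),interpolation=cv2.INTER_CUBIC)
o=np.vstack([np.hstack([a,b]),np.hstack([c,d])])
cv2.imwrite("pics/c3.png",cv2.resize(o,(600,600))[:,:,::-1])
E
```

```text
A dot [603.6 287. ] collar [601.9 285.2] len 36.5 ang 103.4
B dot [604.7 166.1] collar [603.4 163. ] len 46.0 ang -47.4
C dot [619.8 -77.4] collar [619.  -76.3] len 46.9 ang 114.3
D dot [ 670.2 -186.9] collar [ 668.  -186.9] len 33.8 ang 0.9
E dot [ 632.8 -289.4] collar [ 631.9 -289.3] len 34.5 ang -35.8
file [512.93081433 128.36539656] [425.23305827 119.93995445] [329.63138657 103.83559064] -172.377753751452
tray [array([ 577.4, -385.1]), array([ 580.3, -509.2]), array([ 346.2, -510.4]), array([ 343.4, -390.1])]
sd [158.2  73.2] [138  57  41  27 512] [ 708.5 1244.8]
sd [171.4  95.5] [163  91  17  11 118] [675.2 983.6]
sd [179.  137.2] [137 113  74  40 528] [566.2 632.4]
sd [109.2 148.7] [ 95 135  29  26 446] [304.7 695.8]
sd [184.3 203.9] [175 198  20  13 154] [424.1 245.9]
sd [195.2 218.6] [187 212  18  14 121] [425.5 162.4]
sd [ 68.9 250.5] [ 59 227  21  48 767] [ 55.8 231.5]
sd [211.5 235.9] [201 228  22  17 205] [436.   66.1]
sd [443.5 255.8] [397 231  88  55 806] [ 979.6 -363.7]
sd [434.6 288.4] [389 249  99  67 853] [ 865.6 -431. ]
sd [236.9 262.3] [228 256  19  14 217] [451.9 -66.5]
sd [254.5 282.8] [245 275  20  16 258] [ 458. -156.]
sd [274.1 305.5] [264 297  21  18 303] [ 464.4 -246.1]
sd [425.7 406. ] [409 387  39  33 345] [ 606.  -635.7]
sd [542.4 407.4] [526 394  34  26 776] [ 818.8 -772.7]
```

View pics/c3.png

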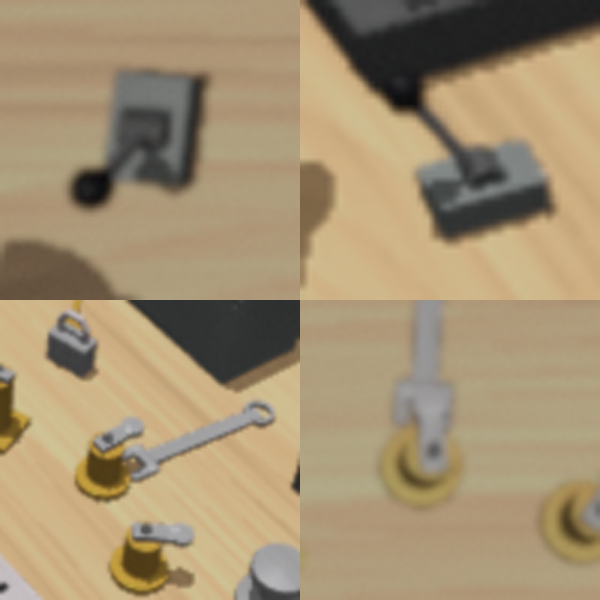

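The two cameras agree to about 2 mm. The lever's knob is at crop (90,188), its block at (150,130), and it leans towards the robot. D's cam points about straight ahead, over the wrench jaw. I'll move to the file first.

Request:
{"api": "step_arm", "payload": {"deltas": [[0.6,0.08,-0.268,-0.067,0,0,0.061],[0.6,0.08,-0.268,-0.067,0,0,0.061],[0.6,0.08,-0.268,-0.067,0,0,0.061],[0.6,0.08,-0.268,-0.067,0,0,0.061],[0.6,0.08,-0.268,-0.067,0,0,0.061]], "newtons": 40}}

```text
t: 0.8
ee_pos: [361.6, 401.5, 179.3]
orientation: [0.346, 3.122, 0.0]
force: [-0.3, -0.2, 0.3]
opening: 53.2
grip_force: 0.0
```

Request:
{"api": "step_arm", "payload": {"deltas": [[0.6,0.08,-0.268,-0.067,0,0,0.061],[0.6,0.08,-0.268,-0.067,0,0,0.061],[0.6,0.08,-0.268,-0.067,0,0,0.061],[0.6,0.08,-0.268,-0.067,0,0,0.061],[0.6,0.08,-0.268,-0.067,0,0,0.061]]}}

```text
t: 1.3
ee_pos: [421.7, 200.4, 129.3]
orientation: [-0.029, 3.14, 0.0]
force: [1.2, 0.2, 0.2]
opening: 53.0
grip_force: 0.0
```

Request:
{"api": "step_arm", "payload": {"deltas": [[0.6,0.08,-0.268,-0.067,0,0,0.061],[0.6,0.08,-0.268,-0.067,0,0,0.061],[0.6,0,0,0,0,0,0],[0.6,0,0,0,0,0,0]]}}

```text
t: 1.7
ee_pos: [445.4, 120.9, 109.1]
orientation: [0.171, -3.136, -0.001]
force: [-0.1, 0.2, -0.1]
opening: 52.8
grip_force: 0.0
```

Request:
{"api": "step_arm", "payload": {"deltas": [[0.6,0,0,-0.2,0,0,0],[0.6,0,0,-0.2,0,0,0],[0.6,0,0,-0.194,0,0,0],[0.6,0,0,0,0,0,0],[0,0,0,0,0,0,0]]}}

```text
t: 2.2
ee_pos: [445.0, 122.7, 20.4]
orientation: [0.178, -3.136, -0.0]
force: [0.4, -0.1, 1.1]
opening: 47.2
grip_force: 0.0
```

Request:
{"api": "step_arm", "payload": {"deltas": [[0,0,0,0,0,0,0],[0,0,0,0,0,0,0],[0,0,0,0,0,0,0],[0,0,0,0,0,0,0]]}}

```text
t: 2.6
ee_pos: [446.1, 121.8, 21.0]
orientation: [-0.176, 3.135, 0.0]
force: [-0.4, 0.9, -1.0]
opening: 15.0
grip_force: 0.0
```

```bash
python3 - <<'E'
from h import *
print(arm.sense()["opening"],arm.sense()["grip_force"])
im=arm.get_image("top");s=arm.get_image("side")
o=np.hstack([cv2.resize(im[225:345,170:290],(400,400),interpolation=cv2.INTER_CUBIC),cv2.resize(s[160:280,130:250],(400,400),interpolation=cv2.INTER_CUBIC)])
cv2.imwrite("pics/f1.png",o[:,:,::-1])
E
```

```text
15.014882208280335 0.0
```

View pics/f1.png

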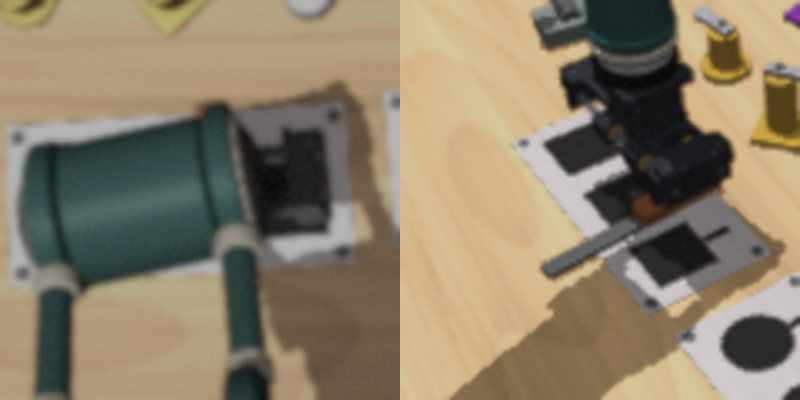

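The arm hides the top view. In the side view the gripper is over the handle, but the fingers read 15 mm with no grip force, so I'll let them settle.

Request:
{"api": "step_arm", "payload": {"deltas": [[0,0,0,0,0,0,0],[0,0,0,0,0,0,0],[0,0,0,0,0,0,0]]}}

```text
t: 3.0
ee_pos: [445.3, 121.5, 20.0]
orientation: [0.176, -3.136, 0.0]
force: [0.3, -0.1, -0.3]
opening: 0.4
grip_force: 0.0
```

The fingers closed on nothing. I'll lift, move aside and remeasure the file.

Request:
{"api": "step_arm", "payload": {"deltas": [[0.6,0,0,0.3,0,0,0],[0.6,0,0,0.3,0,0,0],[0.6,0,0.3,0,0,0,0],[0.6,0,0.3,0,0,0,0],[0.6,0,0.3,0,0,0,0]]}}

```text
t: 3.5
ee_pos: [445.8, 257.9, 111.0]
orientation: [-0.174, 3.135, 0.001]
force: [0.7, -0.2, 0.1]
opening: 38.6
grip_force: 0.0
```

Request:
{"api": "step_arm", "payload": {"deltas": [[0.6,0,0.3,0,0,0,0],[0.6,0,0.3,0,0,0,0],[0.6,0,0,0,0,0,0]]}}

```text
t: 3.8
ee_pos: [445.6, 351.5, 110.5]
orientation: [-0.182, 3.135, 0.004]
force: [-0.0, -1.1, -0.3]
opening: 52.9
grip_force: 0.0
```

```bash
python3 - <<'E'
from h import *
im=arm.get_image("top");s=arm.get_image("side")
o=np.hstack([cv2.resize(im[245:345,180:280],(400,400),interpolation=cv2.INTER_CUBIC),cv2.resize(s[170:270,150:250],(400,400),interpolation=cv2.INTER_CUBIC)])
cv2.imwrite("pics/f2.png",o[:,:,::-1])
for n,i in(("top",im),("side",s)):
    h=cv2.cvtColor(i,cv2.COLOR_RGB2HSV)
    m=((h[...,0]<14))&(h[...,1]>130)&(h[...,2]>40)
    for c,st,l in blobs(m,40,600):
        ys,xs=np.nonzero(l); r=cv2.minAreaRect(np.c_[xs,ys].astype(np.float32)); print(n,c,st,r,w(n,*c,20 if n=="top" else 15))
E
```

```text
top [548.6039604  153.66336634] [542 149  14  10 101] ((548.5000610351562, 153.50003051757812), (9.899494171142578, 11.31370735168457), 45.0) [ 789.87783496 -744.22450489]
top [552.51923077 193.73076923] [546 189  13  11 104] ((552.9000854492188, 193.70001220703125), (11.180338859558105, 10.28591251373291), 26.56505012512207) [ 677.06834348 -745.49574134]
top [ 12.35714286 204.76785714] [  7 199  13  12 112] ((12.100007057189941, 204.7000274658203), (10.28591251373291, 12.074766159057617), 63.43495178222656) [653.85885144 739.74353133]
top [  9.64814815 246.36111111] [  3 242  14  10 108] ((9.5, 246.5), (9.0, 13.0), 90.0) [539.15010629 738.26443981]
top [234.32663317 272.92964824] [230 256  10  32 199] ((233.6385040283203, 271.60772705078125), (30.8846492767334, 7.814188003540039), 82.87498474121094) [465.15258155 124.60492602]
top [ 17.00420168 340.35294118] [  9 332  18  18 238] ((17.5, 340.5), (17.0, 17.0), 90.0) [290.10898674 699.14657403]
side [187.93181818  94.95454545] [185  92   7   7  44] ((188.0, 95.0), (6.0, 6.0), 90.0) [734.96681037 926.9773288 ]
side [105.60273973 136.42465753] [100 133  12   8  73] ((105.5, 136.5), (7.0, 11.0), 90.0) [314.63710093 769.42536028]
side [210.97413793 219.09482759] [199 213  27  14 116] ((211.9000244140625, 217.8000030517578), (7.602630138397217, 25.938386917114258), 63.43495178222656) [462.54323387 122.22011406]
side [502.26666667 339.71515152] [495 333  15  15 165] ((502.2000427246094, 339.60003662109375), (15.205260276794434, 12.521980285644531), 26.56505012512207) [ 877.08064906 -627.55438068]
side [470.05978261 364.83695652] [463 358  15  15 184] ((470.0, 365.0), (14.0, 14.0), 90.0) [ 757.21997217 -627.67979535]
```

View pics/f2.png

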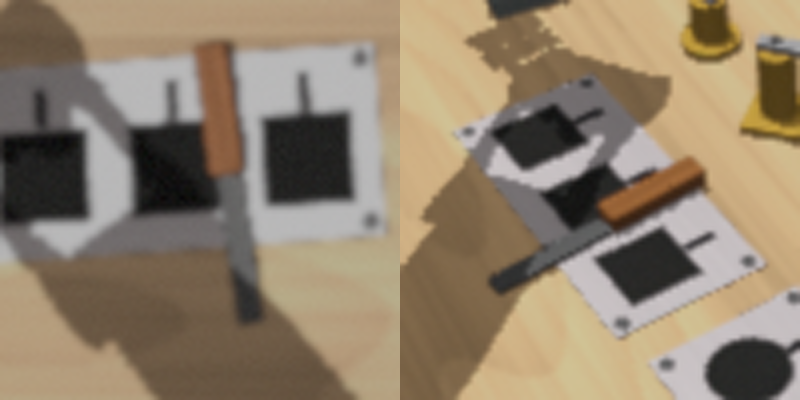

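The file hasn't moved: handle (215,110) and blade tip (250,320) in the left crop, centre about (465,124). I'll check where the gripper actually is against its reported pose.

```bash
python3 - <<'E'
from h import *
p=arm.sense()["ee_pos"];o=[]
for n in("top","side"):
    i=arm.get_image(n).copy(); c=px(n,p); t=px(n,p-[0,0,14]);g=px(n,p*[1,1,0]); print(n,c,t,g)
    x,y=map(int,c-60); x=max(x,0);y=max(y,0); k=cv2.resize(i[y:y+120,x:x+120],(480,480),interpolation=cv2.INTER_CUBIC)
    for q,col in((c,(255,0,0)),(t,(0,255,0)),(g,(0,0,255))): cv2.circle(k,tuple(int(v) for v in (q-[x,y]+.5)*4),4,col,-1)
    o.append(k)
cv2.imwrite("pics/g1.png",cv2.resize(np.hstack(o),(800,400))[:,:,::-1])
E
```

```text
top [140.19311688 281.70624553] [142.10333056 281.56144343] [153.91848302 280.665806  ]
side [173.67842482 160.30520152] [174.31563509 163.73809993] [178.4452576  185.98597509]
```

View pics/g1.png

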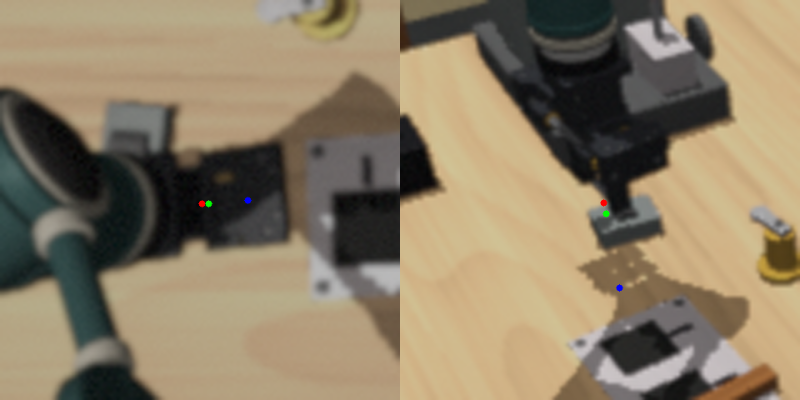

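In the side view the fingers look about 7 px (some 20 to 30 mm) higher than the green tip marker at (606,214). I'll check by touching the clear board with closed fingers. Contact should come at TCP z = 17.

Request:
{"api": "step_arm", "payload": {"deltas": [[0,0,-0.3,0,0,0,0],[0,0,-0.3,0,0,0,0],[0,0,-0.3,0,0,0,0],[0,0,-0.1,-0.2,0,0,0],[0,0,0,-0.2,0,0,0]]}}

```text
t: 4.5
ee_pos: [446.0, 193.1, 50.6]
orientation: [-0.168, 3.134, 0.0]
force: [0.9, 0.4, 0.1]
opening: 15.2
grip_force: 0.0
```

Request:
{"api": "step_arm", "payload": {"deltas": [[0,0,0,-0.1,0,0,0],[0,0,0,0,0,0,0],[0,0,0,-0.04,0,0,0],[0,0,0,0,0,0,0]]}}

```text
t: 4.9
ee_pos: [445.7, 196.2, 29.5]
orientation: [-0.175, 3.136, 0.0]
force: [-1.2, -0.1, 0.7]
opening: 0.3
grip_force: 0.0
```

Request:
{"api": "step_arm", "payload": {"deltas": [[0,0,0,-0.04,0,0,0],[0,0,0,0,0,0,0]]}}

```text
t: 5.1
ee_pos: [445.4, 196.7, 23.1]
orientation: [-0.176, 3.136, 0.0]
force: [-0.8, -0.6, 0.2]
opening: 0.5
grip_force: 0.0
```

Request:
{"api": "step_arm", "payload": {"deltas": [[0,0,0,-0.02,0,0,0],[0,0,0,0,0,0,0]]}}

```text
t: 5.3
ee_pos: [445.2, 196.7, 19.9]
orientation: [0.177, -3.136, 0.0]
force: [0.3, -0.5, -0.4]
opening: 0.4
grip_force: 0.0
```

Request:
{"api": "step_arm", "payload": {"deltas": [[0,0,0,-0.03,0,0,0],[0,0,0,0,0,0,0]]}}

```text
t: 5.5
ee_pos: [444.9, 196.5, 15.0]
orientation: [0.176, -3.136, 0.0]
force: [-0.3, 0.3, -1.5]
opening: 0.4
grip_force: 0.0
```

Request:
{"api": "step_arm", "payload": {"deltas": [[0,0,0,-0.02,0,0,0],[0,0,0,0,0,0,0]]}}

```text
t: 5.7
ee_pos: [445.0, 196.5, 12.2]
orientation: [0.176, -3.136, 0.0]
force: [0.1, 0.4, 0.2]
opening: 0.3
grip_force: 0.0
```

Request:
{"api": "step_arm", "payload": {"deltas": [[0,0,0,-0.02,0,0,0],[0,0,0,0,0,0,0]]}}

```text
t: 5.9
ee_pos: [445.0, 196.5, 9.2]
orientation: [0.176, -3.136, 0.0]
force: [-0.1, -0.1, -0.4]
opening: 0.4
grip_force: 0.0
```

No contact at 9 mm, so the tool sits higher than it reports. I'll keep going down.

Request:
{"api": "step_arm", "payload": {"deltas": [[0,0,0,-0.02,0,0,0],[0,0,0,0,0,0,0]]}}

```text
t: 6.1
ee_pos: [445.1, 196.5, 6.2]
orientation: [0.176, -3.136, 0.0]
force: [0.0, 0.1, -0.4]
opening: 0.3
grip_force: 0.0
```

Request:
{"api": "step_arm", "payload": {"deltas": [[0,0,0,-0.02,0,0,0],[0,0,0,0,0,0,0]]}}

```text
t: 6.3
ee_pos: [445.1, 196.5, 3.2]
orientation: [0.176, -3.136, 0.0]
force: [-1.0, -0.2, 0.9]
opening: 0.5
grip_force: 0.0
```

Request:
{"api": "step_arm", "payload": {"deltas": [[0,0,0,-0.02,0,0,0],[0,0,0,0,0,0,0]]}}

```text
t: 6.5
ee_pos: [445.1, 196.5, 0.2]
orientation: [0.176, -3.136, 0.0]
force: [0.3, -0.7, 0.3]
opening: 0.4
grip_force: 0.0
```

Request:
{"api": "step_arm", "payload": {"deltas": [[0,0,0,-0.02,0,0,0],[0,0,0,0,0,0,0]]}}

```text
t: 6.7
ee_pos: [445.0, 196.5, -2.8]
orientation: [0.176, -3.136, 0.0]
force: [-0.4, -0.6, -0.3]
opening: 0.4
grip_force: 0.0
```

Request:
{"api": "step_arm", "payload": {"deltas": [[0,0,0,-0.02,0,0,0],[0,0,0,0,0,0,0]]}}

```text
t: 6.9
ee_pos: [445.6, 196.7, -5.4]
orientation: [-0.176, 3.136, 0.0]
force: [0.8, 0.5, -0.2]
opening: 0.5
grip_force: 0.0
```

Request:
{"api": "step_arm", "payload": {"deltas": [[0,0,0,-0.013,0,0,0],[0,0,0,0,0,0,0]]}}

```text
t: 7.1
ee_pos: [445.6, 196.7, -5.5]
orientation: [0.176, -3.136, 0.0]
force: [-5.4, -3.1, 16.9]
opening: 0.3
grip_force: 8.7
```

Request:
{"api": "step_arm", "payload": {"deltas": [[0,0,0,-0.013,0,0,0],[0,0,0,0,0,0,0]]}}

```text
t: 7.3
ee_pos: [445.7, 196.7, -5.6]
orientation: [0.176, -3.135, 0.001]
force: [-11.9, -6.2, 34.4]
opening: 0.2
grip_force: 17.5
```

Contact comes at reported z = -5.5, so the tool is really about 22.5 mm higher than reported. I'll back off slightly and find the tips' true xy in the side view, now that z is known.

Request:
{"api": "step_arm", "payload": {"deltas": [[0,0,0,0.03,0,0,0],[0,0,0,0,0,0,0]]}}

```text
t: 7.5
ee_pos: [446.1, 196.9, -4.0]
orientation: [-0.176, 3.135, 0.001]
force: [-0.6, -0.6, -0.2]
opening: 0.3
grip_force: 0.0
```

```bash
python3 - <<'E'
from h import *
p=arm.sense()["ee_pos"];o=[]; print(p)
i=arm.get_image("side"); q=px("side",[p[0],p[1],5]); print(q)
x,y=140,150; k=cv2.resize(i[y:y+80,x:x+100],(800,640),interpolation=cv2.INTER_CUBIC)[:600]
cv2.circle(k,tuple(int(v) for v in (q-[x,y]+.5)*8),4,(255,0,0),-1)
cv2.imwrite("pics/g2.png",k[:,:,::-1])
E
```

```text
[446.07817415 196.87773158  -3.98261438]
[196.58802558 209.60751112]
```

View pics/g2.png

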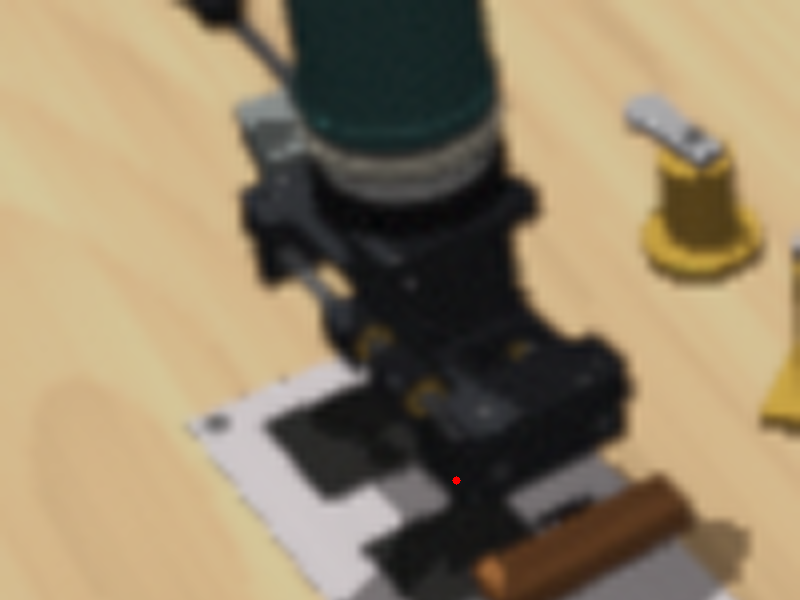

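The file is still at the same place. The finger bottoms, at about (485,520) against the predicted (456,480), merge with the dark seat. I'll measure again over bare wood between the boards.

Request:
{"api": "step_arm", "payload": {"deltas": [[0,0,0,0.3,0,0,0],[0,0.123,-0.295,0.03,0,0,0],[0,0.123,-0.295,0,0,0,0],[0,0.123,-0.295,0,0,0,0],[0,0.123,-0.295,0,0,0,0]]}}

```text
t: 8.05
ee_pos: [519.3, 18.1, 44.2]
orientation: [0.177, -3.136, -0.0]
force: [1.3, -0.1, -0.3]
opening: 0.1
grip_force: 0.0
```

Request:
{"api": "step_arm", "payload": {"deltas": [[0.3,0,0,0,0,0,0],[0.3,0,0,0,0,0,0],[0.3,0,0,0,0,0,0],[0.3,0,0,0,0,0,0]]}}

```text
t: 8.45
ee_pos: [518.1, 20.9, 44.1]
orientation: [0.179, -3.135, -0.0]
force: [-0.2, 0.1, 0.1]
opening: 26.3
grip_force: 0.0
```

```bash
python3 - <<'E'
from h import *
s=arm.sense();p=s["ee_pos"]; print(p,s["joints"])
i=arm.get_image("side"); q=px("side",[p[0],p[1],p[2]+8.5]); print(q)
x,y=int(q[0])-60,int(q[1])-55; print(x,y);k=cv2.resize(i[y:y+75,x:x+100],(800,600),interpolation=cv2.INTER_CUBIC)
k=np.clip(k.astype(float)*1.6,0,255).astype(np.uint8)
cv2.circle(k,tuple(int(v) for v in (q-[x,y]+.5)*8),4,(255,0,0),-1)
cv2.imwrite("pics/g3.png",k[:,:,::-1])
E
```

```text
[518.09911191  20.91909166  44.10639954] [-7.83523749e-03  1.65460636e-01  2.10002663e+00  2.89819975e-04
  8.77532659e-01 -1.69275987e+00]
[241.63932943 223.28919134]
181 168
```

View pics/g3.png

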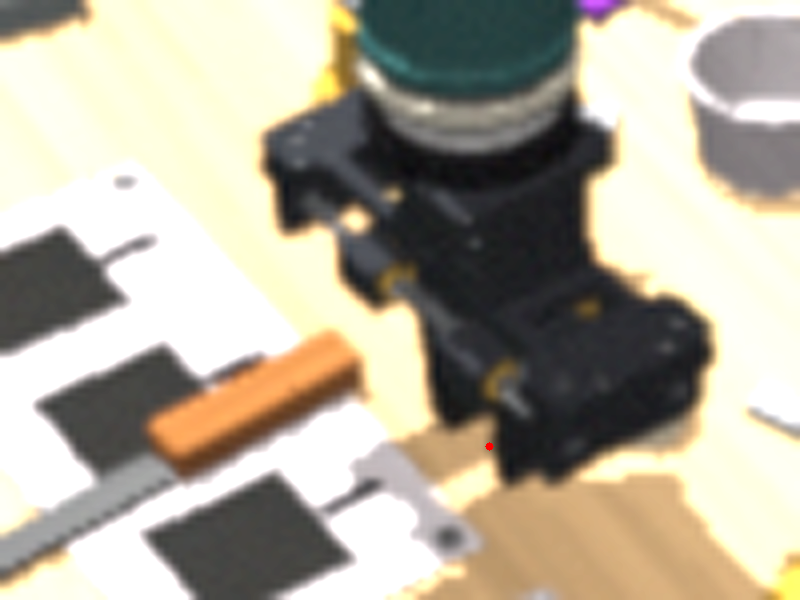

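The finger bottoms are at (460,415) and (525,475), midpoint (493,446), against the predicted (489,446). So xy is true once the tool is taken as about 22.5 mm higher than reported. Now the file again.

Request:
{"api": "step_arm", "payload": {"deltas": [[0.6,-0.163,0.223,0,0,0,0],[0.6,-0.163,0.223,0,0,0,0],[0.6,-0.163,0.223,0,0,0,0],[0.6,0,0,-0.15,0,0,0],[0.6,0,0,-0.16,0,0,0]]}}

```text
t: 9.0
ee_pos: [445.7, 122.4, -1.2]
orientation: [-0.183, 3.133, 0.001]
force: [0.3, 0.1, 0.5]
opening: 52.4
grip_force: 0.0
```

Request:
{"api": "step_arm", "payload": {"deltas": [[0,0,0,0,0,0,0],[0,0,0,0,0,0,0],[0,0,0,0,0,0,0],[0,0,0,0,0,0,0],[0,0,0,0,0,0,0]]}}

```text
t: 9.5
ee_pos: [447.0, 120.2, -0.6]
orientation: [-0.175, 3.135, 0.001]
force: [-1.0, 0.8, 3.4]
opening: 23.4
grip_force: 39.8
```

Gripped at 23.4 mm. I'll carry the file to the tray.

Request:
{"api": "step_arm", "payload": {"deltas": [[0,0,0,0.2,0,0,0],[0,0,0,0.3,0,0,0],[0,0.021,-0.292,0,0,0,-0.0094],[0,0.021,-0.292,0,0,0,-0.0094],[0,0.021,-0.292,0,0,0,-0.0094]]}}

```text
t: 10.0
ee_pos: [455.7, -12.8, 74.3]
orientation: [-0.143, 3.136, -0.001]
force: [0.4, 0.2, -1.4]
opening: 23.6
grip_force: 39.8
```

Request:
{"api": "step_arm", "payload": {"deltas": [[0,0.021,-0.292,0,0,0,-0.0094],[0,0.021,-0.292,0,0,0,-0.0094],[0,0.021,-0.292,0,0,0,-0.0094],[0,0.021,-0.292,0,0,0,-0.0094],[0,0.021,-0.292,0,0,0,-0.0094]]}}

```text
t: 10.5
ee_pos: [470.6, -232.6, 73.5]
orientation: [-0.081, 3.14, -0.0]
force: [1.1, -0.1, -1.1]
opening: 23.3
grip_force: 39.8
```

Request:
{"api": "step_arm", "payload": {"deltas": [[0,0.021,-0.292,0,0,0,-0.0094],[0,0.021,-0.292,0,0,0,-0.0094],[0,0.021,-0.292,0,0,0,-0.0094],[0,0.021,-0.292,0,0,0,-0.0094],[0,0.021,-0.292,0,0,0,-0.0094]]}}

```text
t: 11.0
ee_pos: [486.2, -451.5, 73.2]
orientation: [0.023, -3.141, -0.0]
force: [0.4, 1.2, -1.5]
opening: 23.6
grip_force: 39.8
```

Request:
{"api": "step_arm", "payload": {"deltas": [[0,0,0,-0.2,0,0,0],[0,0,0,-0.1,0,0,0],[0,0,0,0,0,0,0],[0,0,0,0,0,0,0]]}}

```text
t: 11.4
ee_pos: [486.0, -448.0, 27.4]
orientation: [0.026, -3.14, -0.003]
force: [-0.0, -0.1, -1.3]
opening: 23.6
grip_force: 39.8
```

Request:
{"api": "step_arm", "payload": {"deltas": [[0,0,0,-0.14,0,0,0],[0,0,0,0,0,0,0],[0,0,0,-0.02,0,0,0],[0,0,0,0,0,0,0]]}}

```text
t: 11.8
ee_pos: [487.3, -449.4, 5.2]
orientation: [-0.026, 3.141, -0.001]
force: [0.8, -0.0, -0.5]
opening: 23.6
grip_force: 39.8
```

Request:
{"api": "step_arm", "payload": {"deltas": [[0,0,0,-0.01,0,0,0],[0,0,0,0,0,0,0]]}}

```text
t: 12.0
ee_pos: [487.1, -449.7, 3.4]
orientation: [-0.026, 3.141, -0.001]
force: [-0.2, 0.0, -0.6]
opening: 23.3
grip_force: 39.8
```

Request:
{"api": "step_arm", "payload": {"deltas": [[0,0,0,-0.01,0,0,0],[0,0,0,0,0,0,0]]}}

```text
t: 12.2
ee_pos: [487.0, -449.7, 1.5]
orientation: [-0.025, 3.141, -0.001]
force: [0.1, 0.4, -0.9]
opening: 23.6
grip_force: 39.8
```

Request:
{"api": "step_arm", "payload": {"deltas": [[0.55,0,0,0,0,0,0],[0.55,0,0,0,0,0,0],[0.55,0,0,0,0,0,0],[0.55,0,0,0,0,0,0]]}}

```text
t: 12.6
ee_pos: [486.8, -449.5, 1.3]
orientation: [-0.025, 3.141, -0.0]
force: [-0.0, 0.3, -1.2]
opening: 48.3
grip_force: 0.0
```

Released. I'll lift, head toward E and measure all the cylinders with an automatic detector.

Request:
{"api": "step_arm", "payload": {"deltas": [[0.55,0,0,0.2,0,0,0],[0.55,0,0,0.3,0,0,-0.163],[0.55,0,0,0.3,0,0,-0.163],[0.65,0,0,0,0,0,-0.163],[0.65,0,0,0,0,0,-0.163]]}}

```text
t: 13.1
ee_pos: [488.1, -450.8, 124.5]
orientation: [0.778, 3.039, -0.004]
force: [-0.3, 1.0, -0.0]
opening: 57.1
grip_force: 0.0
```

```bash
cat >> h.py <<'E'
def cyl(im,x,y,H,n="top",r=22):
    "near (x,y): collar centre, cam angle; H = cam top height"
    hsv=cv2.cvtColor(im,cv2.COLOR_RGB2HSV).astype(int)
    yy,xx=np.mgrid[:im.shape[0],:im.shape[1]]
    c=px(n,[x,y,5]); roi=np.hypot(xx-c[0],yy-c[1])<r
    m=(hsv[...,0]>=19)&(hsv[...,0]<=30)&(hsv[...,1]>125)&roi
    ys,xs=np.nonzero(m)
    if len(xs)<30: return None
    b=max(blobs(m,10),key=lambda b:b[1][4])[2]; ys,xs=np.nonzero(b); pts=np.c_[xs,ys].astype(np.float32)
    cc=cv2.minEnclosingCircle(pts)[0] if H<70 else cv2.minAreaRect(pts)[0]
    C=w(n,*cc,9)
    d=px(n,[*C,H]); g=(hsv[...,1]<70)&(hsv[...,2]>85)&(np.hypot(xx-d[0],yy-d[1])<48*.47*(1 if H>70 else .85)) 
    bl=blobs(g,8); 
    if not bl: return C,None,None
    b=min(bl,key=lambda b:np.min(np.hypot(*(np.argwhere(b[2])[:,::-1]-d).T)))[2]
    P=np.array([w(n,u,v,H) for v,u in np.argwhere(b)]); mu=P.mean(0); e=np.linalg.svd(P-mu)[2][0]
    if e@(mu-C)<0: e=-e
    L=np.sort((P-mu)@e); ax=mu+e*(np.mean(L[-3:])-(48 if H>70 else 42)+1)
    return C.round(1),ax.round(1),round(float(np.degrees(np.arctan2(e[1],e[0]))),1),len(P)
E
python3 - <<'E'
from h import *
im=arm.get_image("top"); hsv=cv2.cvtColor(im,cv2.COLOR_RGB2HSV)
for n,p,H in[("A",(602,286),60),("B",(604,164),84),("C",(619,-77),84),("D",(669,-187),60),("E",(632,-289),60)]:
    print(n,cyl(im,*p,H))
print(hsv[222,185],hsv[222,178])
E
```

```text
A (array([604.4, 282.8]), array([601.1, 290.3]), 103.6, 190)
B (array([603.4, 154.1]), array([618.8, 159.2]), -31.6, 334)
C None
D (array([ 670. , -184.7]), array([ 692.6, -191.6]), 58.2, 361)
E (array([ 632.6, -289.3]), array([ 651.2, -295.2]), -88.0, 289)
[ 23 122 146] [ 23  97 139]
```

The colour mask catches wood, so I'll use the original measurements, which agreed from two views. On to E.

Request:
{"api": "step_arm", "payload": {"deltas": [[0.65,0.194,0.214,0,0,0,-0.162],[0.65,0.194,0.214,0,0,0,0],[0.65,0.194,0.214,0,0,0,0],[0.65,0.194,0.214,0,0,0,0],[0.65,0.194,0.214,0,0,0,0]]}}

```text
t: 13.65
ee_pos: [632.9, -287.5, 120.7]
orientation: [-0.959, -2.991, -0.0]
force: [1.2, -0.5, 0.5]
opening: 57.0
grip_force: 0.0
```

Request:
{"api": "step_arm", "payload": {"deltas": [[0.65,0,0,0,0,0,0],[0.65,0,0,-0.24,0,0,0],[0.65,0,0,-0.24,0,0,0],[0.65,0,0,-0.23,0,0,0],[0.65,0,0,0,0,0,0]]}}

```text
t: 14.15
ee_pos: [626.8, -286.9, 8.0]
orientation: [-0.957, -2.979, -0.003]
force: [-0.5, 0.2, -0.7]
opening: 57.0
grip_force: 0.0
```

Request:
{"api": "step_arm", "payload": {"deltas": [[0,0,0,0,0,0,0],[0,0,0,0,0,0,0],[0,0,0,0,0,0,0],[0,0,0,0,0,0,0],[0,0,0,0,0,0,0]]}}

```text
t: 14.65
ee_pos: [633.1, -289.4, 16.2]
orientation: [0.962, 2.988, -0.001]
force: [-0.3, -0.3, 0.2]
opening: 19.2
grip_force: 0.0
```

The fingers are passing 34 mm without contact, so I'll look.

```bash
python3 - <<'E'
from h import *
s=arm.sense();p=s["ee_pos"]; print(p,s["joints"],s["opening"])
im=arm.get_image("top");i=arm.get_image("side")
x,y=285,205; k=cv2.resize(i[y:y+110,x:x+110],(500,500),interpolation=cv2.INTER_CUBIC)
for z,c in((0,(255,0,0)),(22.5,(0,255,0))):
    cv2.circle(k,tuple(int(v) for v in (px("side",p+[0,0,z-14])-[x,y]+.5)*500/110),4,c,-1)
k2=cv2.resize(im[160:340,310:490],(500,500),interpolation=cv2.INTER_CUBIC)
k=np.hstack([k,k2]);k=np.clip(k.astype(float)*1.4,0,255).astype(np.uint8)
cv2.imwrite("pics/g4.png",cv2.resize(k,(800,400))[:,:,::-1])
E
```

```text
[ 633.07375075 -289.42348311   16.24321197] [-4.64566345e-01  4.89600172e-01  1.71894669e+00 -3.54048043e-05
  9.30761633e-01 -1.41228602e+00] 19.187126554313163
```

View pics/g4.png

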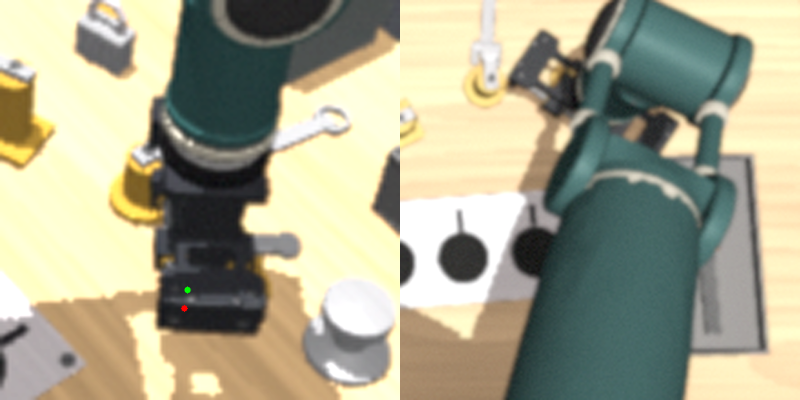

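The fingers have closed in front of E. Its cam now shows at side crop (285,245), and brass shows beside the gripper in the top view at (555,75). E was shoved to +x or the tool is offset here. I'll open, lift, back away and look again.

Request:
{"api": "step_arm", "payload": {"deltas": [[0.65,0,0,0,0,0,0],[0.65,0,0,0.2,0,0,0],[0.65,0,0,0.3,0,0,0],[0.65,-0.3,-0.1,0,0,0,0],[0.65,-0.3,-0.1,0,0,0,0]]}}

```text
t: 15.25
ee_pos: [543.9, -319.9, 92.4]
orientation: [0.958, 2.986, -0.003]
force: [-0.7, -0.2, -0.3]
opening: 49.4
grip_force: 0.0
```

Request:
{"api": "step_arm", "payload": {"deltas": [[0.65,-0.3,-0.1,0,0,0,0],[0.65,0,0,0,0,0,0],[0.65,0,0,0,0,0,0]]}}

```text
t: 15.55
ee_pos: [496.5, -334.3, 89.9]
orientation: [0.966, 2.989, 0.0]
force: [0.5, -1.0, 0.6]
opening: 57.4
grip_force: 0.0
```

```bash
python3 - <<'E'
from h import *
s=arm.sense();p=s["ee_pos"]; print(p,s["joints"],s["opening"])
im=arm.get_image("top");i=arm.get_image("side")
np.save("top_a.npy",im);np.save("side_a.npy",i)
q=px("side",p);x,y=int(q[0])-65,int(q[1])-60;print(x,y); k=cv2.resize(i[y:y+140,x:x+130],(520,560),interpolation=cv2.INTER_CUBIC)
for z,c in((0,(255,0,0)),(22.5,(0,255,0))):
    cv2.circle(k,tuple(int(v) for v in (px("side",p+[0,0,z-14])-[x,y]+.5)*4),3,c,-1)
k2=cv2.resize(im[170:240,330:400],(280,280),interpolation=cv2.INTER_CUBIC)
k3=cv2.resize(i[220:290,310:380],(280,280),interpolation=cv2.INTER_CUBIC)
k=np.hstack([k,np.vstack([k2,k3])]);k=np.clip(k.astype(float)*1.4,0,255).astype(np.uint8)
cv2.imwrite("pics/g5.png",k[:,:,::-1])
E
```

```text
[ 496.47857103 -334.31734554   89.85486954] [-6.34424405e-01  2.44297922e-01  1.90249878e+00  3.62993419e-04
  9.94495481e-01 -1.58018343e+00] 57.407338244842634
240 244
```

View pics/g5.png

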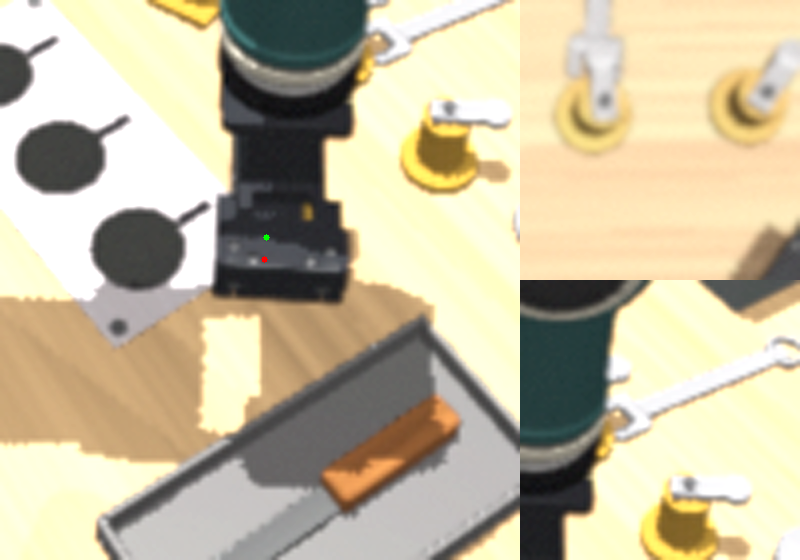

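E was knocked: its dot is now at top pixel (392,192.5) instead of (390,209), about 40 mm further in +x, with the same cam direction. D is unchanged. The file lies flat in the tray. Next I'll compute E's new pose and check the gripper offset from the body's near bottom corners, (293.2,317.2) and (325.8,319).

```bash
python3 - <<'E'
from h import *
p=np.array([496.5,-334.3,89.9])
a,b=[w("side",*q,162.4) for q in((293.2,317.2),(325.8,319))]
print("body corners",a,b,np.hypot(*(b-a)),"dir",np.degrees(np.arctan2(*(b-a)[::-1])))
v=np.array([np.cos(np.radians(54.3)),np.sin(np.radians(54.3))]); print("centre est",(a+b)/2+93.5*v)
f=lambda x,y:(330+(x-520+.5)/4-.5,170+(y+.5)/4-.5)
D=w("top",*f(768,92),60);T=w("top",*f(796,48),60);C=w("top",*f(748,105),10);print("E top",D,C,np.degrees(np.arctan2(*(T-D)[::-1])))
g=lambda x,y:(310+(x-520+.5)/4-.5,220+(y-280+.5)/4-.5)
D=w("side",*g(688,486),60);T=w("side",*g(748,489),60);print("E side",D,np.degrees(np.arctan2(*(T-D)[::-1])))
hs=cv2.cvtColor(np.load("top_a.npy"),cv2.COLOR_RGB2HSV)
for q in[(348,200),(353,203),(385,196),(340,215),(365,205),(372,210)]:print(q,hs[q[1],q[0]])
E
```

```text
body corners [ 423.13269004 -382.91869174] [ 478.77694555 -422.6921779 ] 68.39746612664423 dir -35.556484231676826
centre est [ 505.51592105 -326.87562505]
E top [ 675.00093212 -295.58354639] [ 675.22646365 -294.29845683] -33.58540956460362
E side [ 674.7049466  -296.56565015] -35.44078663411991
(348, 200) [ 21  97 155]
(353, 203) [ 22 120 172]
(385, 196) [ 20 129 125]
(340, 215) [ 18  77 183]
(365, 205) [ 19  73 184]
(372, 210) [ 17  76 184]
```

The tool is aligned within a few mm. E is now at (675,-295.4) with cam at -34.5°. I'll grasp it.

Request:
{"api": "step_arm", "payload": {"deltas": [[0.65,0.298,0.065,0,0,0,0],[0.65,0.298,0.065,0,0,0,0],[0.65,0.298,0.065,0,0,0,0],[0.65,0.296,0.065,0,0,0,0],[0.65,0,0,0,0,0,0]]}}

```text
t: 16.15
ee_pos: [682.7, -292.0, 89.3]
orientation: [0.954, 2.989, 0.002]
force: [-1.1, 0.8, 0.3]
opening: 57.8
grip_force: 0.0
```

Request:
{"api": "step_arm", "payload": {"deltas": [[0.65,0,0,-0.16,0,0,0],[0.65,0,0,-0.16,0,0,0],[0.65,0,0,-0.16,0,0,0],[0.65,0,0,0,0,0,0],[0.65,0,0,0,0,0,0]]}}

```text
t: 16.65
ee_pos: [675.7, -294.2, 17.0]
orientation: [-0.961, -2.989, -0.0]
force: [-0.5, -0.1, 1.9]
opening: 57.1
grip_force: 0.0
```

Request:
{"api": "step_arm", "payload": {"deltas": [[0,0,0,0,0,0,0],[0,0,0,0,0,0,0],[0,0,0,0,0,0,0],[0,0,0,0,0,0,0]]}}

```text
t: 17.05
ee_pos: [676.7, -295.5, 19.4]
orientation: [0.962, 2.988, -0.001]
force: [-0.6, -0.0, 4.0]
opening: 33.1
grip_force: 40.0
```

Gripped E. I'll carry it to round seat 0 and turn it +38.6°.

Request:
{"api": "step_arm", "payload": {"deltas": [[0,0,0,0.2,0,0,0],[0,0,0,0.3,0,0,0],[0,-0.236,0.055,0,0,0,0.1716],[0,-0.236,0.055,0,0,0,0.1716],[0,-0.236,0.055,0,0,0,0.1716]]}}

```text
t: 17.55
ee_pos: [568.3, -269.8, 92.9]
orientation: [0.334, 3.124, -0.0]
force: [-0.4, -0.7, -2.3]
opening: 33.5
grip_force: 40.0
```

Request:
{"api": "step_arm", "payload": {"deltas": [[0,-0.236,0.055,0,0,0,0.1716],[0,-0.236,0.055,0,0,0,0.1716],[0,-0.236,0.055,0,0,0,0],[0,0,0,-0.2,0,0,0],[0,0,0,-0.2,0,0,0]]}}

```text
t: 18.05
ee_pos: [463.1, -245.8, 33.6]
orientation: [-0.078, 3.137, -0.003]
force: [0.6, -1.2, -2.4]
opening: 32.7
grip_force: 40.0
```

Request:
{"api": "step_arm", "payload": {"deltas": [[0,0,0,0,0,0,0],[0,0,0,0,0,0,0],[0,0,0,0,0,0,0]]}}

```text
t: 18.35
ee_pos: [464.6, -246.1, 34.1]
orientation: [-0.08, 3.139, -0.002]
force: [0.2, -0.2, -2.4]
opening: 33.2
grip_force: 40.0
```

Request:
{"api": "step_arm", "payload": {"deltas": [[0,0,0,-0.067,0,0,0],[0,0,0,0,0,0,0]]}}

```text
t: 18.55
ee_pos: [463.4, -245.4, 22.4]
orientation: [0.08, -3.14, -0.0]
force: [-0.7, -0.3, -1.4]
opening: 32.9
grip_force: 40.0
```

Request:
{"api": "step_arm", "payload": {"deltas": [[0,0,0,-0.01,0,0,0],[0,0,0,0,0,0,0]]}}

```text
t: 18.75
ee_pos: [463.4, -245.4, 22.4]
orientation: [0.08, -3.14, -0.001]
force: [-3.3, 2.6, 6.7]
opening: 33.1
grip_force: 40.0
```

Request:
{"api": "step_arm", "payload": {"deltas": [[0,0,0,-0.01,0,0,0],[0,0,0,0,0,0,0]]}}

```text
t: 18.95
ee_pos: [463.5, -245.4, 22.3]
orientation: [0.08, -3.14, -0.001]
force: [-7.9, 4.8, 18.7]
opening: 32.7
grip_force: 40.0
```

E touched down at 22.4. I'll release and lift, then measure D from the earlier side view.

Request:
{"api": "step_arm", "payload": {"deltas": [[0,0,0,0.015,0,0,0],[0.65,0,0,0,0,0,0],[0.65,0,0,0,0,0,0],[0.65,0,0,0,0,0,0],[0.65,0,0,0,0,0,0]]}}

```text
t: 19.45
ee_pos: [463.4, -245.5, 21.8]
orientation: [0.08, -3.14, -0.0]
force: [0.7, 0.1, 0.1]
opening: 57.1
grip_force: 0.0
```

Request:
{"api": "step_arm", "payload": {"deltas": [[0.65,0,0,0.2,0,0,0],[0.65,0,0,0.3,0,0,0],[0.65,0.1,0.2,0,0,0,0],[0.65,0,0,0,0,0,0]]}}

```text
t: 19.85
ee_pos: [480.6, -214.4, 98.8]
orientation: [-0.081, 3.137, -0.001]
force: [-0.7, -0.9, -0.7]
opening: 57.3
grip_force: 0.0
```

```bash
cat > h2.py <<'E'
from h import *
def view(im,n,x,y,z,s=40):
    c=px(n,[x,y,z]).astype(int); return c-s, im[c[1]-s:c[1]+s,c[0]-s:c[0]+s]
def brass(im):
    a=im.astype(int); h=cv2.cvtColor(cv2.GaussianBlur(im,(3,3),0),cv2.COLOR_RGB2HSV); return (h[...,0]>=19)&(h[...,0]<=32)&(h[...,1]>=88)
def dots(im,n,x,y,H,r=14):
    "darkest screw dot within grey cam near expected axis top"
    v=cv2.GaussianBlur(im.max(2),(0,0),.8).astype(float); c=px(n,[x,y,H]); 
    yy,xx=np.mgrid[:im.shape[0],:im.shape[1]]; bh=cv2.morphologyEx(v.astype(np.uint8),cv2.MORPH_BLACKHAT,np.ones((5,5),np.uint8)).astype(float)
    s=im.max(2).astype(int)-im.min(2); g=cv2.erode(cv2.morphologyEx((s<45).astype(np.uint8),cv2.MORPH_CLOSE,np.ones((3,3))),np.ones((3,3)))
    bh=bh*g*(np.hypot(xx-c[0],yy-c[1])<r); k=bh>bh.max()*.5; 
    return np.array([(xx*bh*k).sum(),(yy*bh*k).sum()])/(bh*k).sum()
E
python3 - <<'E'
from h2 import *
D=w("side",325.5,245.8,60);T=w("side",334.2,242.5,60);print(D,np.degrees(np.arctan2(*(T-D)[::-1])))
im=arm.get_image("top")
for n,p,H in[("A",(602,286),60),("B",(604,164),84),("C",(619,-77),84),("D",(669,-187),60),("Ep",(464,-246),63)]:
    d=dots(im,"top",*p,H); print(n,d,w("top",*d,H))
m=brass(im)
for c,st,l in blobs(m,60,500): print(c.round(1),st,w("top",*c,10).round(1))
E
```

```text
[ 671.20919944 -188.08116851] -5.837000827049673
A [175.39945652 221.67934783] [600.0701803  276.95702378]
B [216.47368421 218.8125    ] [604.20734158 164.52541809]
C [308.31688312 214.08311688] [615.39949673 -72.72572024]
D [350.71746032 194.69206349] [ 669.99760986 -187.09647199]
Ep [369.51655629 272.75607064] [ 464.54003569 -230.13964515]
[125.7 109.1] [120  99  11  28 147] [930.9 441.7]
[416.1 107.8] [411  98  10  26 139] [ 929.  -386.9]
[100.5 114.9] [ 91 106  24  17 114] [914.2 513.4]
[151.8 115.3] [142 111  17  10  73] [911.9 366.2]
[276.  159.7] [266 149  18  19 125] [780.   12.1]
[346.8 200.1] [338 189  20  20 218] [ 664.  -183.9]
[304.  209.4] [296 205  18  10  64] [638.4 -65. ]
[178.8 223.6] [168 213  20  20 242] [600.7 280.7]
[310.7 221.3] [300 214  21  15 178] [605.2 -83.1]
[222.8 225.6] [208 218  27  18 242] [594.3 158.8]
```

D is at (670,-187) with cam about 0°. I'll go and grasp it.

Request:
{"api": "step_arm", "payload": {"deltas": [[0.65,0.255,0.038,0,0,0,-0.067],[0.65,0.255,0.038,0,0,0,0],[0.65,0.255,0.038,0,0,0,0],[0.65,0.255,0.038,0,0,0,0],[0.65,0.255,0.038,0,0,0,0]]}}

```text
t: 20.4
ee_pos: [669.8, -187.2, 95.0]
orientation: [-0.003, -3.139, -0.001]
force: [1.0, -0.6, 0.5]
opening: 57.2
grip_force: 0.0
```

Request:
{"api": "step_arm", "payload": {"deltas": [[0.65,0,0,0,0,0,0],[0.65,0,0,-0.177,0,0,0],[0.65,0,0,-0.177,0,0,0],[0.65,0,0,-0.177,0,0,0],[0.65,0,0,0,0,0,0]]}}

```text
t: 20.9
ee_pos: [663.8, -186.2, 11.1]
orientation: [-0.003, -3.13, -0.005]
force: [-0.9, -0.9, 0.2]
opening: 57.4
grip_force: 0.0
```

Request:
{"api": "step_arm", "payload": {"deltas": [[0.65,0,0,0,0,0,0],[0,0,0,0,0,0,0],[0,0,0,0,0,0,0],[0,0,0,0,0,0,0],[0,0,0,0,0,0,0]]}}

```text
t: 21.4
ee_pos: [670.6, -187.4, 19.0]
orientation: [0.003, 3.139, -0.002]
force: [-0.3, -0.7, 3.8]
opening: 33.0
grip_force: 40.0
```

Request:
{"api": "step_arm", "payload": {"deltas": [[0,0,0,0.2,0,0,0],[0,0,0,0.3,0,0,0],[0,-0.236,0.0345,0,0,0,0.09],[0,-0.236,0.0345,0,0,0,0],[0,-0.236,0.0345,0,0,0,0]]}}

```text
t: 21.9
ee_pos: [562.2, -171.1, 92.5]
orientation: [-0.109, 3.14, -0.0]
force: [-0.5, 0.1, -1.4]
opening: 33.2
grip_force: 40.0
```

Request:
{"api": "step_arm", "payload": {"deltas": [[0,-0.236,0.0345,0,0,0,0],[0,-0.236,0.0345,0,0,0,0],[0,-0.236,0.0345,0,0,0,0],[0,0,0,-0.2,0,0,0],[0,0,0,-0.2,0,0,0]]}}

```text
t: 22.4
ee_pos: [457.2, -156.1, 33.1]
orientation: [-0.107, 3.136, -0.003]
force: [0.0, 1.3, -1.4]
opening: 32.9
grip_force: 40.0
```

Request:
{"api": "step_arm", "payload": {"deltas": [[0,0,0,0,0,0,0],[0,0,0,-0.05,0,0,0],[0,0,0,0,0,0,0],[0,0,0,0,0,0,0]]}}

```text
t: 22.8
ee_pos: [458.3, -156.3, 25.7]
orientation: [-0.108, 3.138, -0.001]
force: [-0.1, -0.0, -2.0]
opening: 33.1
grip_force: 40.0
```

Request:
{"api": "step_arm", "payload": {"deltas": [[0,0,0,-0.02,0,0,0],[0,0,0,0,0,0,0],[0,0,0,0,0,0,0]]}}

```text
t: 23.1
ee_pos: [457.4, -156.0, 22.0]
orientation: [-0.108, 3.139, -0.0]
force: [0.1, 0.9, -2.9]
opening: 33.3
grip_force: 40.0
```

Request:
{"api": "step_arm", "payload": {"deltas": [[0,0,0,-0.01,0,0,0],[0,0,0,0,0,0,0]]}}

```text
t: 23.3
ee_pos: [457.4, -156.0, 21.9]
orientation: [0.108, -3.139, -0.0]
force: [-4.2, 2.9, 12.7]
opening: 33.2
grip_force: 40.0
```

Touched. I'll release and travel to A.

Request:
{"api": "step_arm", "payload": {"deltas": [[0,0,0,0.01,0,0,0],[0.65,0,0,0,0,0,0],[0.65,0,0,0,0,0,0],[0.65,0,0,0,0,0,0],[0.65,0,0,0,0,0,0]]}}

```text
t: 23.8
ee_pos: [457.3, -156.0, 21.7]
orientation: [-0.108, 3.14, -0.0]
force: [0.3, 1.0, -0.1]
opening: 57.1
grip_force: 0.0
```

Request:
{"api": "step_arm", "payload": {"deltas": [[0.65,0,0,0.2,0,0,0],[0.65,0,0,0.3,0,0,0],[0.65,0.088,0.268,0.05,0,0,-0.179],[0.65,0.088,0.268,0,0,0,-0.179],[0.65,0.088,0.268,0,0,0,-0.179]]}}

```text
t: 24.3
ee_pos: [496.7, -38.4, 105.1]
orientation: [0.542, 3.092, 0.0]
force: [0.9, -0.9, 0.4]
opening: 57.5
grip_force: 0.0
```

Request:
{"api": "step_arm", "payload": {"deltas": [[0.65,0.088,0.268,0,0,0,-0.179],[0.65,0.088,0.268,0,0,0,-0.179],[0.65,0.088,0.268,0,0,0,-0.179],[0.65,0.088,0.268,0,0,0,-0.179],[0.65,0.088,0.268,0,0,0,-0.179]]}}

```text
t: 24.8
ee_pos: [561.8, 163.1, 103.8]
orientation: [1.57, 2.721, -0.0]
force: [0.6, -1.4, 0.1]
opening: 57.2
grip_force: 0.0
```

Request:
{"api": "step_arm", "payload": {"deltas": [[0.65,0.088,0.268,0,0,0,-0.179],[0.65,0.088,0.268,0,0,0,-0.179],[0.65,0.088,0.268,0,0,0,0],[0.65,0,0,0,0,0,0],[0.65,0,0,0,0,0,0]]}}

```text
t: 25.3
ee_pos: [600.8, 282.6, 103.3]
orientation: [-1.926, -2.482, 0.002]
force: [-0.9, -0.9, -0.0]
opening: 57.3
grip_force: 0.0
```

```bash
python3 - <<'E'
from h2 import *
im=arm.get_image("top");s=arm.get_image("side")
a=cv2.resize(im[170:290,150:340],(800,505),interpolation=cv2.INTER_CUBIC)[:300]
b=cv2.resize(im[225:300,285:400],(440,287),interpolation=cv2.INTER_CUBIC)
c=cv2.resize(s[150:230,200:300],(360,287),interpolation=cv2.INTER_CUBIC)
k=np.vstack([a,np.hstack([b,c])]);cv2.imwrite("pics/h1.png",np.clip(k.astype(float)*1.3,0,255)[:,:,::-1])
E
```

```text
[ WARN:0@7.017] global loadsave.cpp:1063 imwrite_ Unsupported depth image for selected encoder is fallbacked to CV_8U.
```

View pics/h1.png

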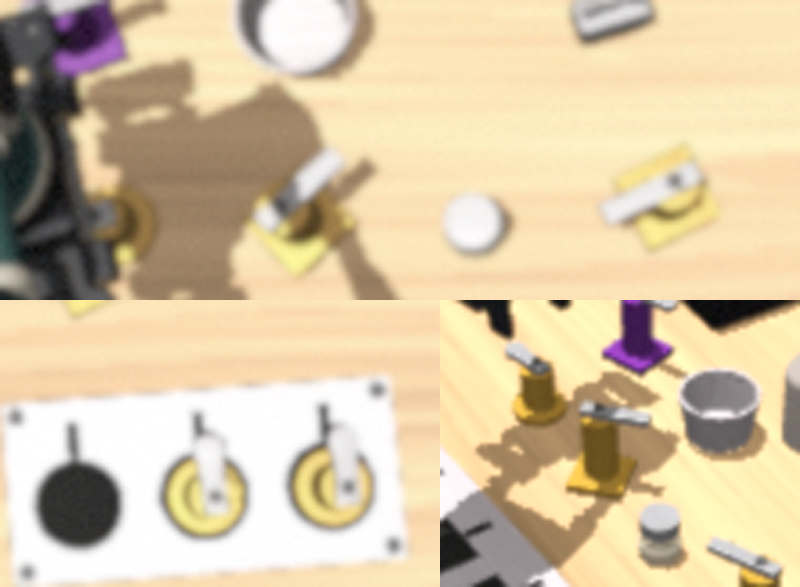

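E at crop (347,487) and D at (215,495) stand centred, with cams within about 5° of their marks. B, C and A are unmoved, and the purple decoy stands near the body, so I'll grasp A slowly and a bit higher.

Request:
{"api": "step_arm", "payload": {"deltas": [[0.65,0,0,-0.15,0,0,0],[0.65,0,0,-0.15,0,0,0],[0.65,0,0,-0.12,0,0,0],[0.65,0,0,-0.08,0,0,0],[0.65,0,0,-0.04,0,0,0]]}}

```text
t: 25.9
ee_pos: [600.2, 280.7, 21.4]
orientation: [-1.929, -2.478, 0.003]
force: [0.3, 0.1, -0.3]
opening: 57.1
grip_force: 0.0
```

Request:
{"api": "step_arm", "payload": {"deltas": [[0.65,0,0,0,0,0,0],[0.65,0,0,0,0,0,0],[0.65,0,0,0,0,0,0]]}}

```text
t: 26.2
ee_pos: [602.2, 282.4, 24.2]
orientation: [1.928, 2.479, 0.003]
force: [-1.1, 0.9, -0.2]
opening: 57.1
grip_force: 0.0
```

Request:
{"api": "step_arm", "payload": {"deltas": [[0.65,0,0.024,-0.01,0,0,0],[0.65,0,0,0,0,0,0],[0,0,0,0,0,0,0],[0,0,0,0,0,0,0],[0,0,0,0,0,0,0]]}}

```text
t: 26.7
ee_pos: [601.6, 285.7, 21.7]
orientation: [1.928, 2.48, 0.001]
force: [2.6, 0.5, 1.0]
opening: 35.5
grip_force: 1.0
```

Request:
{"api": "step_arm", "payload": {"deltas": [[0,0,0,0,0,0,0],[0,0,0,0,0,0,0]]}}

```text
t: 26.9
ee_pos: [601.7, 285.7, 21.8]
orientation: [1.929, 2.479, 0.002]
force: [0.7, 1.2, -0.8]
opening: 33.2
grip_force: 40.0
```

Request:
{"api": "step_arm", "payload": {"deltas": [[0,0,0,0.2,0,0,0],[0,0,0,0.3,0,0,0],[0,0,0,0.2,0,0,0],[0,-0.0773,-0.1807,0,0,0,-0.1697],[0,-0.0773,-0.1807,0,0,0,-0.1697]]}}

```text
t: 27.4
ee_pos: [578.2, 231.4, 127.7]
orientation: [2.245, 2.197, 0.002]
force: [-0.4, 0.0, -2.6]
opening: 33.1
grip_force: 40.0
```

Request:
{"api": "step_arm", "payload": {"deltas": [[0,-0.0773,-0.1807,0,0,0,-0.1697],[0,-0.0773,-0.1807,0,0,0,-0.1697],[0,-0.0773,-0.1807,0,0,0,-0.1697],[0,-0.0773,-0.1807,0,0,0,-0.1697],[0,-0.0773,-0.1807,0,0,0,-0.1697]]}}

```text
t: 27.9
ee_pos: [518.2, 94.6, 125.6]
orientation: [-2.841, -1.339, 0.004]
force: [0.4, 0.8, -2.4]
opening: 33.0
grip_force: 40.0
```

Request:
{"api": "step_arm", "payload": {"deltas": [[0,-0.0773,-0.1807,0,0,0,-0.1697],[0,-0.0773,-0.1807,0,0,0,-0.1697],[0,-0.0773,-0.1807,0,0,0,-0.1697],[0,-0.0773,-0.1807,0,0,0,-0.1697],[0,-0.0773,-0.1807,0,0,0,-0.1697]]}}

```text
t: 28.4
ee_pos: [460.3, -40.5, 125.7]
orientation: [-3.123, -0.337, 0.003]
force: [0.2, 0.1, -2.1]
opening: 33.0
grip_force: 40.0
```

Request:
{"api": "step_arm", "payload": {"deltas": [[0,-0.0773,-0.1807,0,0,0,-0.1697],[0,0,0,-0.2,0,0,0],[0,0,0,-0.2,0,0,0],[0,0,0,-0.1,0,0,0],[0,0,0,0,0,0,0]]}}

```text
t: 28.9
ee_pos: [446.6, -66.2, 48.3]
orientation: [-3.137, -0.136, 0.012]
force: [-0.7, -0.5, -2.3]
opening: 33.1
grip_force: 40.0
```

Request:
{"api": "step_arm", "payload": {"deltas": [[0,0,0,0,0,0,0],[0,0,0,0,0,0,0],[0,0,0,0,0,0,0]]}}

```text
t: 29.2
ee_pos: [451.6, -67.0, 52.8]
orientation: [3.138, 0.137, 0.004]
force: [0.9, 0.9, -2.0]
opening: 33.0
grip_force: 40.0
```

Request:
{"api": "step_arm", "payload": {"deltas": [[0,0,0,-0.1,0,0,0],[0,0,0,-0.067,0,0,0],[0,0,0,0,0,0,0],[0,0,0,0,0,0,0]]}}

```text
t: 29.6
ee_pos: [450.3, -66.8, 26.4]
orientation: [-3.138, -0.136, 0.001]
force: [0.1, 0.1, -2.9]
opening: 32.9
grip_force: 40.0
```

Request:
{"api": "step_arm", "payload": {"deltas": [[0,0,0,-0.013,0,0,0],[0,0,0,0,0,0,0]]}}

```text
t: 29.8
ee_pos: [450.7, -66.9, 24.8]
orientation: [3.138, 0.136, 0.001]
force: [-0.3, -0.7, -2.4]
opening: 32.9
grip_force: 40.0
```

Request:
{"api": "step_arm", "payload": {"deltas": [[0,0,0,-0.01,0,0,0],[0,0,0,0,0,0,0]]}}

```text
t: 30.0
ee_pos: [450.9, -67.0, 24.5]
orientation: [3.138, 0.136, 0.0]
force: [-4.9, 0.6, 8.7]
opening: 32.6
grip_force: 40.0
```

Request:
{"api": "step_arm", "payload": {"deltas": [[0,0,0,0.01,0,0,0],[0.65,0,0,0,0,0,0],[0.65,0,0,0,0,0,0],[0.65,0,0,0,0,0,0],[0.65,0,0,0,0,0,0]]}}

```text
t: 30.5
ee_pos: [450.6, -66.9, 24.5]
orientation: [3.139, 0.136, 0.0]
force: [0.7, 0.4, -0.3]
opening: 57.4
grip_force: 0.0
```

Request:
{"api": "step_arm", "payload": {"deltas": [[0.65,0,0,0.2,0,0,0],[0.65,0,0,0.3,0,0,0],[0.65,0,0,0.1,0,0,0.1735],[0.65,0.08,-0.005,0,0,0,0.1735],[0.65,0.08,-0.005,0,0,0,0.1735]]}}

```text
t: 31.0
ee_pos: [475.4, -68.5, 115.7]
orientation: [3.042, 0.779, 0.004]
force: [-0.5, 0.2, 0.2]
opening: 57.5
grip_force: 0.0
```

Request:
{"api": "step_arm", "payload": {"deltas": [[0.65,0.08,-0.005,0,0,0,0.1735],[0.65,0.08,-0.005,0,0,0,0.1735],[0.65,0.08,-0.005,0,0,0,0.1735],[0.65,0.08,-0.005,0,0,0,0.1735],[0.65,0.08,-0.005,0,0,0,0.1735]]}}

```text
t: 31.5
ee_pos: [534.8, -72.1, 114.3]
orientation: [-2.608, -1.751, 0.0]
force: [-0.8, -0.2, -0.4]
opening: 57.5
grip_force: 0.0
```

Request:
{"api": "step_arm", "payload": {"deltas": [[0.65,0.08,-0.005,0,0,0,0.1735],[0.65,0.08,-0.005,0,0,0,0.1735],[0.65,0.08,-0.005,0,0,0,0.1735],[0.65,0.08,-0.005,0,0,0,0.1735],[0.65,0.08,-0.005,0,0,0,0.1735]]}}

```text
t: 32.0
ee_pos: [594.8, -75.8, 114.1]
orientation: [-1.873, -2.522, 0.0]
force: [0.1, -0.8, 0.5]
opening: 57.1
grip_force: 0.0
```

Request:
{"api": "step_arm", "payload": {"deltas": [[0.65,0.08,-0.005,0,0,0,0.1735],[0.65,0.083,0,0,0,0,0],[0.65,0,0,0,0,0,0],[0.65,0,0,0,0,0,0],[0.65,0,0,0,0,0,0]]}}

```text
t: 32.5
ee_pos: [618.2, -76.5, 114.2]
orientation: [-1.706, -2.637, 0.001]
force: [0.3, -0.1, 0.4]
opening: 57.5
grip_force: 0.0
```

Request:
{"api": "step_arm", "payload": {"deltas": [[0.65,0.007,0,-0.2,0,0,0],[0.65,0,0,-0.2,0,0,0],[0.65,0,0,-0.12,0,0,0],[0.65,0,0,-0.058,0,0,0],[0.65,0,0,0,0,0,0]]}}

```text
t: 33.0
ee_pos: [618.4, -76.4, 26.4]
orientation: [-1.704, -2.636, 0.002]
force: [0.0, -0.5, 0.5]
opening: 57.3
grip_force: 0.0
```

Request:
{"api": "step_arm", "payload": {"deltas": [[0.65,0,0,0,0,0,0],[0,0,0,0,0,0,0],[0,0,0,0,0,0,0],[0,0,0,0,0,0,0],[0,0,0,0,0,0,0]]}}

```text
t: 33.5
ee_pos: [620.3, -76.8, 28.8]
orientation: [1.704, 2.638, 0.0]
force: [-1.5, -0.6, 4.3]
opening: 33.3
grip_force: 40.0
```

Request:
{"api": "step_arm", "payload": {"deltas": [[0,0,0,0.2,0,0,0],[0,0,0,0.3,0,0,0],[0,0,0,0.1,0,0,-0.1752],[0,-0.088,0.068,0,0,0,-0.1752],[0,-0.088,0.068,0,0,0,-0.1752]]}}

```text
t: 34.0
ee_pos: [593.5, -56.1, 118.2]
orientation: [2.216, 2.226, 0.001]
force: [-1.1, -0.5, -4.2]
opening: 32.6
grip_force: 40.0
```

Request:
{"api": "step_arm", "payload": {"deltas": [[0,-0.088,0.068,0,0,0,-0.1752],[0,-0.088,0.068,0,0,0,-0.1752],[0,-0.088,0.068,0,0,0,-0.1752],[0,-0.088,0.068,0,0,0,-0.1752],[0,-0.088,0.068,0,0,0,-0.1752]]}}

```text
t: 34.5
ee_pos: [526.0, -4.7, 116.8]
orientation: [-2.836, -1.349, 0.002]
force: [0.2, 0.4, -4.0]
opening: 32.9
grip_force: 40.0
```

Request:
{"api": "step_arm", "payload": {"deltas": [[0,-0.088,0.068,0,0,0,-0.1752],[0,-0.088,0.068,0,0,0,-0.1752],[0,-0.088,0.068,0,0,0,-0.1752],[0,-0.088,0.068,0,0,0,-0.1752],[0,-0.088,0.068,0,0,0,-0.1752]]}}

```text
t: 35.0
ee_pos: [460.0, 46.2, 116.9]
orientation: [-3.126, -0.313, 0.003]
force: [-0.1, -0.7, -3.8]
opening: 32.9
grip_force: 40.0
```

Request:
{"api": "step_arm", "payload": {"deltas": [[0,-0.088,0.068,0,0,0,-0.1752],[0,-0.088,0.068,0,0,0,0],[0,0,0,-0.2,0,0,0],[0,0,0,-0.2,0,0,0],[0,0,0,0,0,0,0]]}}

```text
t: 35.5
ee_pos: [430.2, 66.1, 53.8]
orientation: [3.139, 0.112, -0.015]
force: [-1.6, 0.1, -4.4]
opening: 33.2
grip_force: 40.0
```

Request:
{"api": "step_arm", "payload": {"deltas": [[0,0,0,0,0,0,0],[0,0,0,0,0,0,0],[0,0,0,0,0,0,0]]}}

```text
t: 35.8
ee_pos: [436.8, 66.3, 59.5]
orientation: [-3.14, -0.108, -0.005]
force: [-0.4, 1.4, -4.3]
opening: 33.1
grip_force: 40.0
```

Request:
{"api": "step_arm", "payload": {"deltas": [[0,0,0,-0.1,0,0,0],[0,0,0,-0.07,0,0,0],[0,0,0,0,0,0,0],[0,0,0,0,0,0,0]]}}

```text
t: 36.2
ee_pos: [435.1, 66.2, 32.5]
orientation: [3.14, 0.107, -0.001]
force: [0.1, -0.0, -4.5]
opening: 33.1
grip_force: 40.0
```

Request:
{"api": "step_arm", "payload": {"deltas": [[0,0,0,-0.01,0,0,0],[0,0,0,0,0,0,0]]}}

```text
t: 36.4
ee_pos: [435.4, 66.2, 31.7]
orientation: [3.14, 0.107, 0.0]
force: [-2.3, -1.1, 2.8]
opening: 33.3
grip_force: 40.0
```

Request:
{"api": "step_arm", "payload": {"deltas": [[0,0,0,-0.01,0,0,0],[0,0,0,0,0,0,0]]}}

```text
t: 36.6
ee_pos: [435.5, 66.2, 31.6]
orientation: [3.14, 0.107, -0.001]
force: [-8.9, -0.2, 19.0]
opening: 33.1
grip_force: 40.0
```

Request:
{"api": "step_arm", "payload": {"deltas": [[0,0,0,0.012,0,0,0],[0.65,0,0,0,0,0,0],[0.65,0,0,0,0,0,0],[0.65,0,0,0,0,0,0],[0.65,0,0,0,0,0,0]]}}

```text
t: 37.1
ee_pos: [435.3, 66.2, 31.0]
orientation: [-3.14, -0.107, -0.0]
force: [0.2, 0.4, -0.4]
opening: 57.4
grip_force: 0.0
```

Request:
{"api": "step_arm", "payload": {"deltas": [[0.65,0,0,0.2,0,0,0],[0.65,0,0,0.3,0,0,0],[0.65,0,0,0.05,0,0,0.1787],[0.65,0.07,0.041,0,0,0,0.1787],[0.65,0.07,0.041,0,0,0,0.1787]]}}

```text
t: 37.6
ee_pos: [456.9, 78.6, 114.4]
orientation: [3.046, 0.769, 0.003]
force: [-0.6, -0.3, -0.4]
opening: 57.5
grip_force: 0.0
```

Request:
{"api": "step_arm", "payload": {"deltas": [[0.65,0.07,0.041,0,0,0,0.1787],[0.65,0.07,0.041,0,0,0,0.1787],[0.65,0.07,0.041,0,0,0,0.1787],[0.65,0.07,0.041,0,0,0,0.1787],[0.65,0.07,0.041,0,0,0,0.1787]]}}

```text
t: 38.1
ee_pos: [509.0, 109.5, 113.3]
orientation: [-2.596, -1.77, 0.0]
force: [0.2, -0.2, 0.7]
opening: 57.3
grip_force: 0.0
```

Request:
{"api": "step_arm", "payload": {"deltas": [[0.65,0.07,0.041,0,0,0,0.1787],[0.65,0.07,0.041,0,0,0,0.1787],[0.65,0.07,0.041,0,0,0,0.1787],[0.65,0.07,0.041,0,0,0,0.1787],[0.65,0.07,0.041,0,0,0,0.1787]]}}

```text
t: 38.6
ee_pos: [561.5, 140.3, 113.2]
orientation: [-1.829, -2.554, 0.001]
force: [-0.1, 0.4, 0.5]
opening: 57.1
grip_force: 0.0
```

Request:
{"api": "step_arm", "payload": {"deltas": [[0.65,0.07,0.041,0,0,0,0.1787],[0.65,0.07,0.041,0,0,0,0.1787],[0.65,0.07,0.041,0,0,0,0.1787],[0.65,0.07,0.041,0,0,0,0],[0.65,0,0,0,0,0,0]]}}

```text
t: 39.1
ee_pos: [604.4, 165.3, 113.5]
orientation: [1.268, 2.874, 0.001]
force: [0.2, -0.2, -0.5]
opening: 57.2
grip_force: 0.0
```

Request:
{"api": "step_arm", "payload": {"deltas": [[0.65,0,0,0,0,0,0],[0.65,0,0,0,0,0,0]]}}

```text
t: 39.3
ee_pos: [602.6, 164.4, 113.3]
orientation: [-1.265, -2.875, 0.001]
force: [-0.1, -0.3, -0.2]
opening: 57.5
grip_force: 0.0
```

Request:
{"api": "step_arm", "payload": {"deltas": [[0.65,0.008,0,-0.2,0,0,0],[0.65,0,0,-0.2,0,0,0],[0.65,0,0,-0.12,0,0,0],[0.65,0,0,-0.052,0,0,0],[0.65,0,0,0,0,0,0]]}}

```text
t: 39.8
ee_pos: [603.0, 164.1, 26.6]
orientation: [-1.264, -2.874, 0.003]
force: [-0.3, -0.2, -0.4]
opening: 57.4
grip_force: 0.0
```

Request:
{"api": "step_arm", "payload": {"deltas": [[0.65,0,0,0,0,0,0],[0,0,0,0,0,0,0],[0,0,0,0,0,0,0],[0,0,0,0,0,0,0],[0,0,0,0,0,0,0]]}}

```text
t: 40.3
ee_pos: [605.2, 165.0, 28.7]
orientation: [1.263, 2.875, 0.002]
force: [-0.6, 0.8, 2.1]
opening: 33.1
grip_force: 40.0
```

Request:
{"api": "step_arm", "payload": {"deltas": [[0,0,0,0.2,0,0,0],[0,0,0,0.3,0,0,0],[0,-0.1725,0.077,0,0,0,0.163],[0,-0.1725,0.077,0,0,0,0.163],[0,-0.1725,0.077,0,0,0,0.163]]}}

```text
t: 40.8
ee_pos: [525.2, 199.2, 102.4]
orientation: [-0.684, -3.065, 0.001]
force: [-0.3, -0.7, -3.0]
opening: 33.3
grip_force: 40.0
```

Request:
{"api": "step_arm", "payload": {"deltas": [[0,-0.1725,0.077,0,0,0,0.163],[0,-0.1725,0.077,0,0,0,0.163],[0,-0.1725,0.077,0,0,0,0.163],[0,-0.1725,0.077,0,0,0,0.163],[0,0,0,-0.15,0,0,0]]}}

```text
t: 41.3
ee_pos: [421.6, 247.0, 81.7]
orientation: [-0.115, 3.138, 0.003]
force: [0.8, -0.2, -2.4]
opening: 33.3
grip_force: 40.0
```

Request:
{"api": "step_arm", "payload": {"deltas": [[0,0,0,-0.15,0,0,0],[0,0,0,0,0,0,0],[0,0,0,0,0,0,0],[0,0,0,0,0,0,0]]}}

```text
t: 41.7
ee_pos: [424.0, 245.7, 58.6]
orientation: [-0.107, 3.139, 0.001]
force: [0.2, 0.3, -3.0]
opening: 33.2
grip_force: 40.0
```

Request:
{"api": "step_arm", "payload": {"deltas": [[0,0,0,-0.1,0,0,0],[0,0,0,-0.07,0,0,0],[0,0,0,0,0,0,0],[0,0,0,0,0,0,0]]}}

```text
t: 42.1
ee_pos: [423.3, 245.4, 32.5]
orientation: [0.107, -3.139, 0.0]
force: [-1.1, 0.1, -3.6]
opening: 32.9
grip_force: 40.0
```

Request:
{"api": "step_arm", "payload": {"deltas": [[0,0,0,-0.01,0,0,0],[0,0,0,0,0,0,0]]}}

```text
t: 42.3
ee_pos: [423.5, 245.6, 31.7]
orientation: [-0.107, 3.139, 0.0]
force: [-1.7, -1.1, 3.1]
opening: 33.2
grip_force: 40.0
```

Request:
{"api": "step_arm", "payload": {"deltas": [[0,0,0,-0.01,0,0,0],[0,0,0,0,0,0,0]]}}

```text
t: 42.5
ee_pos: [423.6, 245.6, 31.6]
orientation: [-0.107, 3.14, -0.0]
force: [-5.5, -3.9, 15.8]
opening: 32.9
grip_force: 40.0
```

Request:
{"api": "step_arm", "payload": {"deltas": [[0,0,0,0.012,0,0,0],[0.65,0,0,0,0,0,0],[0.65,0,0,0,0,0,0],[0.65,0,0,0,0,0,0],[0.65,0,0,0,0,0,0]]}}

```text
t: 43.0
ee_pos: [423.3, 245.5, 31.0]
orientation: [-0.107, 3.14, 0.0]
force: [0.6, -0.6, -0.3]
opening: 57.1
grip_force: 0.0
```

Request:
{"api": "step_arm", "payload": {"deltas": [[0.65,0,0,0.2,0,0,0],[0.65,0,0,0.3,0,0,0],[0.65,0,0,0.3,0,0,0],[0.65,-0.078,0.262,0,0,0,0],[0.65,-0.078,0.262,0,0,0,0]]}}

```text
t: 43.5
ee_pos: [401.5, 325.3, 153.8]
orientation: [-0.102, 3.135, 0.005]
force: [0.1, -0.2, -0.3]
opening: 57.1
grip_force: 0.0
```

Request:
{"api": "step_arm", "payload": {"deltas": [[0,-0.078,0.262,0,0,0,0],[0,-0.078,0.262,0,0,0,0],[0,-0.078,0.262,0,0,0,0],[0,-0.078,0.262,0,0,0,0],[0,-0.078,0.262,0,0,0,0]]}}

```text
t: 44.0
ee_pos: [340.6, 522.1, 150.8]
orientation: [-0.108, 3.14, -0.0]
force: [1.7, -0.4, 0.6]
opening: 19.5
grip_force: 0.0
```

Request:
{"api": "step_arm", "payload": {"deltas": [[0,-0.078,0.262,0,0,0,0],[0,0,0,0,0,0,0],[0,0,0,0,0,0,0]]}}

```text
t: 44.3
ee_pos: [329.0, 560.2, 150.4]
orientation: [0.11, -3.139, 0.002]
force: [-0.1, -0.4, -0.4]
opening: 0.7
grip_force: 0.0
```

```bash
python3 - <<'E'
from h2 import *
im=arm.get_image("top");s=arm.get_image("side"); np.save("top_b.npy",im);np.save("side_b.npy",s)
R=lambda i,y0,y1,x0,x1,w_,h_:cv2.resize(i[y0:y1,x0:x1],(w_,h_),interpolation=cv2.INTER_CUBIC)
# rows: top square board | top round board ; side square | side round | lever side
k=np.vstack([np.hstack([R(im,245,315,170,280,400,255),R(im,240,310,283,393,400,255)]),
 np.hstack([R(s,160,240,150,250,400,320),R(s,205,305,205,305,320,320),R(s,140,180,160,200,80,80) if 0 else np.vstack([R(s,130,190,150,200,80,96),R(im,245,295,95,145,80,80),np.zeros((144,80,3),np.uint8)])])])
cv2.imwrite("pics/z.png",np.clip(k.astype(float)*1.1,0,255).astype(np.uint8)[:,:,::-1])
E
```

```text
(no output)
```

View pics/z.png

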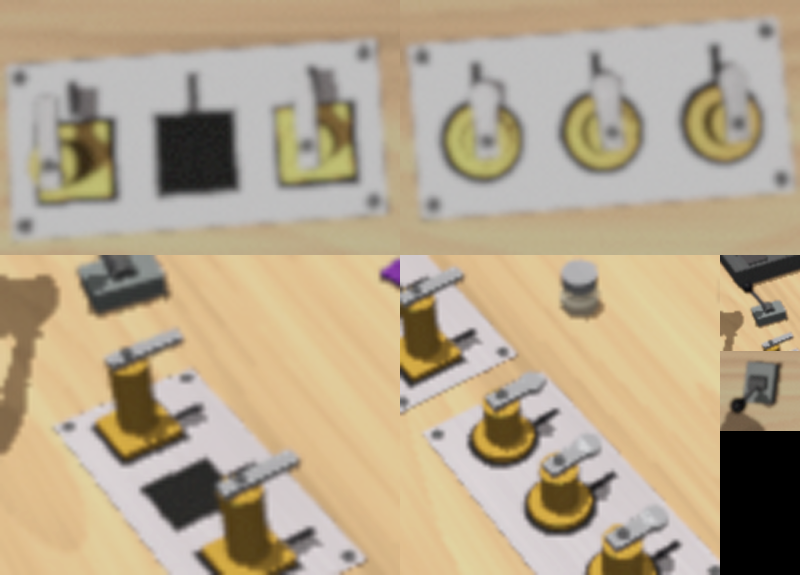

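Both square pads show B (48,165) and C (306,145) centred, with cams up. The round seats hold A (487,142), D (611,132) and E (737,123). The lever is still off. I'll compute centres and angles from both views.

```bash
python3 - <<'E'
from h2 import *
t1=lambda x,y:(170+(x+.5)*.275-.5,245+(y+.5)*70/255-.5); t2=lambda x,y:(283+(x-400+.5)*.275-.5,240+(y+.5)*70/255-.5)
s1=lambda x,y:(150+(x+.5)*.25-.5,160+(y-255+.5)*.25-.5); s2=lambda x,y:(205+(x-400+.5)*.3125-.5,205+(y-255+.5)*.3125-.5)
q=[("A",t2,(487,142),(485,82),s2,(500,395),(541,380),63,(450.9,-66.7)),("D",t2,(611,132),(603,72),s2,(558,460),(597,441),63,(457.5,-156.1)),("E",t2,(737,123),(732,63),s2,(622,534),(664,515),63,(464,-246.2)),
("B",t1,(48,165),(43,95),s1,(127,355),(182,336),87,(423.3,245.8)),("C",t1,(306,145),(307,87),s1,(238,478),(298,457),87,(435.3,66.1))]
for n,t,d,e,s,ds,es,H,seat in q:
    r=[]
    for v,f,a,b in(("top",t,d,e),("side",s,ds,es)):
        D=w(v,*f(*a),H);T=w(v,*f(*b),H); r+=[D-seat,np.degrees(np.arctan2(*(T-D)[::-1])),np.hypot(*(T-D))]
    print(n,*[np.round(x,1) for x in r])
im=np.load("top_b.npy");s=np.load("side_b.npy")
# cam edges in the top view: long straight edges by LSD near each cam
lsd=cv2.createLineSegmentDetector()
for nm,img in(("top",im),("side",s)):
    g=cv2.resize(img.max(2),None,fx=4,fy=4,interpolation=cv2.INTER_CUBIC); L=lsd.detect(g)[0][:,0]/4-.375
    for n,*_,H,seat in q:
        mid=px(nm,[seat[0]+20,seat[1]+1.5,H]); o=[]
        for l in L:
            c=(l[:2]+l[2:])/2; a,b=w(nm,*l[:2],H),w(nm,*l[2:],H); v=b-a
            if np.hypot(*v)>18 and np.hypot(*(w(nm,*c,H)-np.array(seat)-[20,1.5]))<22:
                an=(np.degrees(np.arctan2(v[1],v[0]))+90)%180-90
                if abs(an)<25:o.append((round(an,1),round(np.hypot(*v)),(w(nm,*c,H)-seat).round()))
        print(nm,n,o)
# lever knob
for nm,i,z in(("top",im,80),("side",s,80)):
    c0=px(nm,[440,425,60]); yy,xx=np.mgrid[:420,:560]
    for c,st,l in blobs((i.max(2)<38)&(np.hypot(xx-c0[0],yy-c0[1])<32),8): print(nm,c,st,[w(nm,*c,z).round() for z in(60,80,100)])
E
```

```text
A [-0.8 -0.7] 1.3 42.3 [ 0.8 -0.5] -4.9 39.0
D [-0.7  0.6] 6.5 42.6 [0.6 0.4] 0.6 38.0
E [-1.2  1.2] 3.0 42.4 [-0.7 -0. ] -3.2 38.2
B [0.1 0.3] 5.6 48.3 [ 1.4 -3.2] -0.5 47.1
C [1.2 1. ] -0.7 39.9 [2.2 1.9] -3.2 47.7
top A []Traceback (most recent call last):
  File "<stdin>", line 20, in <module>
  File "h.py", line 7, in w
    f,cx,cy,R,t=cal(n); d=R.T@np.array([(u-cx)/f,(v-cy)/f,1]); o=-R.T@t
                ~~~^^^
  File "h.py", line 4, in cal
    c=arm.get_calibration(n); f=210/np.tan(np.radians(c["vertical_fov"])/2)
ValueError: time passes only in moves, steps and waits
```

```bash
sed -i 's/^def cal(n):/import functools\n@functools.lru_cache\ndef cal(n):/' h.py; python3 - <<'E'
from h2 import *
im=np.load("top_b.npy");s=np.load("side_b.npy")
q=[("A",63,(450.9,-66.7)),("D",63,(457.5,-156.1)),("E",63,(464,-246.2)),("B",87,(423.3,245.8)),("C",87,(435.3,66.1))]
lsd=cv2.createLineSegmentDetector()
for nm,img in(("top",im),("side",s)):
  for ch in range(2):
    src=img.max(2) if ch==0 else img[...,2]
    g=cv2.resize(src,None,fx=4,fy=4,interpolation=cv2.INTER_CUBIC); L=lsd.detect(g)[0][:,0]/4-.375
    for n,H,seat in q:
        o=[]
        for l in L:
            a,b=w(nm,*l[:2],H),w(nm,*l[2:],H); v=b-a; c=(a+b)/2-seat
            if np.hypot(*v)>15 and np.hypot(*(c-[20,1.5]))<22:
                an=(np.degrees(np.arctan2(v[1],v[0]))+90)%180-90
                if abs(an)<25:o.append((round(an,1),int(np.hypot(*v)),c.round().astype(int).tolist()))
        print(nm,ch,n,o)
for nm,i in(("top",im),("side",s)):
    c0=px(nm,[440,425,60]); yy,xx=np.mgrid[:420,:560]
    for c,st,l in blobs((i.max(2)<38)&(np.hypot(xx-c0[0],yy-c0[1])<32),8): print(nm,c,st,[w(nm,*c,z).round() for z in(60,80,100)])
E
```

```text
top 0 A []
top 0 D []
top 0 E []
top 0 B []
top 0 C [(np.float64(9.0), 32, [36, -3])]
top 1 A [(np.float64(1.1), 29, [18, -7]), (np.float64(9.1), 24, [17, 9])]
top 1 D [(np.float64(5.3), 16, [18, -6]), (np.float64(11.7), 24, [17, 11])]
top 1 E [(np.float64(20.3), 21, [12, -14]), (np.float64(12.9), 26, [18, 11]), (np.float64(17.2), 21, [9, -7])]
top 1 B [(np.float64(7.8), 23, [17, -5]), (np.float64(-6.8), 18, [8, 13])]
top 1 C [(np.float64(3.9), 30, [20, -5]), (np.float64(1.6), 24, [18, 9])]
side 0 A [(np.float64(4.7), 34, [6, -15]), (np.float64(3.6), 15, [18, -8])]
side 0 D [(np.float64(-3.7), 17, [26, -6])]
side 0 E [(np.float64(0.8), 48, [10, -13]), (np.float64(5.2), 20, [12, -7])]
side 0 B [(np.float64(1.6), 29, [29, -13]), (np.float64(2.5), 40, [29, 8])]
side 0 C [(np.float64(6.2), 24, [9, 13]), (np.float64(5.1), 37, [26, -12]), (np.float64(7.0), 18, [19, -5])]
side 1 A [(np.float64(-13.5), 15, [24, -15]), (np.float64(3.5), 18, [18, 7])]
side 1 D [(np.float64(1.7), 25, [23, -6]), (np.float64(-6.1), 20, [23, -12])]
side 1 E []
side 1 B [(np.float64(13.7), 17, [12, -8]), (np.float64(1.5), 26, [30, -14])]
side 1 C [(np.float64(7.6), 23, [8, 12]), (np.float64(16.7), 19, [11, -7]), (np.float64(5.6), 17, [25, -11])]
top [106.11363636 278.52272727] [103 275   7   8  44] [array([452., 453.]), array([452., 445.]), array([453., 436.])]
side [171.40377358 141.97358491] [151 133  40  20 265] [array([502., 529.]), array([493., 499.]), array([484., 469.])]
```

All centres are within 3 mm and all cams within about 5° of their marks. Next, triangulate the lever's knob and base.

```bash
python3 - <<'E'
from h2 import *
for z in range(50,131,10): print(z,w("top",106.1,278.5,z).round(),w("side",166.7,149.7,z).round())
print("pivot z20..40",[w("top",118.5,265,z).round() for z in(20,30,40)],[w("side",150+182/6,135+160/6,z).round() for z in(20,30,40)])
print("block corners top z30",[w("top",85+x*70/300,235+y*70/300,25).round() for x,y in((118,72),(200,75),(190,188),(110,178))])
print(arm.sense()["ee_pos"])
E
```

```text
50 [452. 458.] [472. 505.]
60 [452. 453.] [468. 490.]
70 [452. 449.] [464. 476.]
80 [453. 445.] [460. 461.]
90 [453. 441.] [456. 446.]
100 [453. 436.] [452. 432.]
110 [453. 432.] [448. 417.]
120 [453. 428.] [444. 402.]
130 [453. 424.] [440. 387.]
pivot z20..40 [array([488., 438.]), array([487., 434.]), array([487., 430.])] [array([498., 451.]), array([494., 437.]), array([490., 423.])]
block corners top z30 [array([523., 454.]), array([521., 402.]), array([450., 406.]), array([457., 456.])]
[329.72533636 558.73008781 150.52937579]
```

The knob is at (453,437,97) and the pivot at (487,434,32), so it swings along +x. I'll approach from the robot's side with closed fingers and push +x, watching the force.

Request:
{"api": "step_arm", "payload": {"deltas": [[0,0.14,-0.203,0,0,0,0],[0,0.14,-0.203,0,0,0,0],[0,0.14,-0.203,0,0,0,0],[0,0.14,-0.203,0,0,0,0],[0,0,0,0,0,0,0]]}}

```text
t: 44.9
ee_pos: [416.0, 433.1, 151.1]
orientation: [-0.098, 3.14, -0.003]
force: [-0.8, -0.2, -0.0]
opening: 0.6
grip_force: 0.0
```

Request:
{"api": "step_arm", "payload": {"deltas": [[0,0,0,-0.2,0,0,0],[0,0,0,-0.2,0,0,0],[0,0,0,-0.12,0,0,0],[0,0,0,0,0,0,0],[0,0,0,0,0,0,0]]}}

```text
t: 45.4
ee_pos: [413.5, 437.7, 73.2]
orientation: [0.106, -3.139, 0.0]
force: [0.4, -0.2, 0.8]
opening: 0.1
grip_force: 0.0
```

Request:
{"api": "step_arm", "payload": {"deltas": [[0,0.1,0,0,0,0,0],[0,0.1,0,0,0,0,0],[0,0.1,0,0,0,0,0],[0,0,0,0,0,0,0]]}}

```text
t: 45.8
ee_pos: [462.1, 438.6, 74.3]
orientation: [-0.104, 3.137, 0.003]
force: [-0.3, -0.3, 0.7]
opening: 0.3
grip_force: 0.0
```

Request:
{"api": "step_arm", "payload": {"deltas": [[0,0.1,0,0,0,0,0],[0,0.1,0,0,0,0,0],[0,0,0,0,0,0,0]]}}

```text
t: 46.1
ee_pos: [491.0, 438.1, 73.0]
orientation: [-0.105, 3.138, 0.001]
force: [-0.1, 1.2, -0.1]
opening: 0.4
grip_force: 0.0
```

Request:
{"api": "step_arm", "payload": {"deltas": [[0,0.05,0,0,0,0,0],[0,0.05,0,0,0,0,0],[0,0,0,0,0,0,0]]}}

```text
t: 46.4
ee_pos: [503.9, 438.0, 72.7]
orientation: [0.107, -3.139, 0.0]
force: [-0.3, 0.5, -1.0]
opening: 0.8
grip_force: 0.1
```

```bash
python3 - <<'E'
from h2 import *
print(arm.sense()["ee_pos"],arm.sense()["force"])
E
```

```text
[503.94679705 437.98731652  72.72763239] [-0.34191181  0.54079358 -0.98686432]
```

Now small pushes up to the stop.

Request:
{"api": "step_arm", "payload": {"deltas": [[0,0.03,0,0,0,0,0],[0,0,0,0,0,0,0]]}}

```text
t: 46.6
ee_pos: [504.7, 437.9, 72.6]
orientation: [0.106, -3.133, 0.002]
force: [-10.6, -0.3, 3.4]
opening: 0.6
grip_force: 4.8
```

Request:
{"api": "step_arm", "payload": {"deltas": [[0,0.03,0,0,0,0,0],[0,0,0,0,0,0,0]]}}

```text
t: 46.8
ee_pos: [505.2, 437.9, 72.4]
orientation: [0.105, -3.126, 0.004]
force: [-21.3, -0.1, 10.9]
opening: 0.3
grip_force: 10.2
```

Request:
{"api": "step_arm", "payload": {"deltas": [[0,0.02,0,0,0,0,0],[0,0,0,0,0,0,0]]}}

```text
t: 47.0
ee_pos: [505.5, 437.8, 72.4]
orientation: [0.105, -3.121, 0.005]
force: [-28.3, -0.5, 13.6]
opening: 0.4
grip_force: 13.8
```

It's at the stop. I'll back away and check the lever and all the pieces.

Request:
{"api": "step_arm", "payload": {"deltas": [[0,-0.15,0,0,0,0,0],[0,-0.3,0,0,0,0,0],[0,-0.1,0,0.3,0,0,0],[0,-0.14,0.2,0.2,0,0,0],[0,-0.14,0.2,0,0,0,0]]}}

```text
t: 47.5
ee_pos: [393.2, 501.5, 154.9]
orientation: [-0.105, 3.132, 0.013]
force: [0.5, 1.6, 0.2]
opening: 0.5
grip_force: 0.0
```

Request:
{"api": "step_arm", "payload": {"deltas": [[0,-0.1,0.2,0,0,0,0],[0,0,0.2,0,0,0,0],[0,0,0,0,0,0,0],[0,0,0,0,0,0,0]]}}

```text
t: 47.9
ee_pos: [376.0, 558.6, 148.2]
orientation: [-0.11, 3.139, 0.0]
force: [-0.4, -0.8, -0.2]
opening: 0.5
grip_force: 0.0
```

```bash
python3 - <<'E'
from h2 import *
im=arm.get_image("top");s=arm.get_image("side");ob=np.load("top_b.npy")
yy,xx=np.mgrid[:420,:560]; c0=px("top",[485,432,60])
for c,st,l in blobs((im.max(2)<38)&(np.hypot(xx-c0[0],yy-c0[1])<32),8): print(c,st,w("top",*c,97).round())
for n,(x0,y0,x1,y1) in dict(boards=(165,240,400,315),tray=(420,225,480,325),sq=(165,240,280,315)).items():
    d=cv2.absdiff(im,ob)[y0:y1,x0:x1].max(2); print(n,(d>40).sum(),d.max())
print(arm.sense()["force"],arm.sense()["ee_pos"])
E
```

```text
[110.31578947 249.15789474] [107 246   7   7  38] [526. 430.]
boards 67 73
tray 0 6
sq 67 73
[ 0.15019552 -1.037583   -0.07217029] [376.2777388  557.26608255 147.92501565]
```

The knob is now at x = 526, the full swing. I'll check whether the 67 changed pixels at the square board are only arm shadow.

```bash
python3 - <<'E'
from h2 import *
im=arm.get_image("top");s=arm.get_image("side");ob=np.load("top_b.npy");os=np.load("side_b.npy")
d=cv2.absdiff(im,ob).max(2)>40; d[:240]=0;d[315:]=0;d[:,:165]=0;d[:,400:]=0
for c,st,l in blobs(d,1): print(c.round(),st, im[l].mean(0).round(),ob[l].mean(0).round())
e=cv2.absdiff(s,os).max(2)>40
for x,y,H in((423,246,40),(435,66,40)):
    c=px("side",[x,y,H]).astype(int); print(c,e[c[1]-22:c[1]+22,c[0]-14:c[0]+18].sum())
E
```

```text
[169. 311.] [165 304  11  11  73] [111.  93.  71.] [172. 158. 126.]
[182 195] 32
[210 227] 0
```

Only shadow on bare wood changed, and the cylinders haven't moved. Handing in.

```bash
python3 -c "
from bench import arm
print(arm.sign_off())"
```

```text
the job is handed in; nothing more can be done
None
```

I handed the job in after about 48 s of robot time: the file lies in the tray, all five cylinders stand within about 3 mm of their seat centres with cams about 5° or less off their marks, and the lever is fully on; the hand-in returned no verdict.

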